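# Stock the table caddy

## Robot

A 7-joint arm with a two-finger parallel gripper is mounted at the origin on a cart in front of the work surface, level with it; the furniture and walls round the work are solid. World frame = base frame: x ahead of the robot, y to its left, z up, the work surface at z = 0. Lengths are in m, angles in rad, forces in N, time in s.
With the tool pointing down it reaches from about 0.4 to 0.875 m from the base axis. Payload 6.5 kg.
Tool frame: the origin (TCP) lies between the finger pads; the fingertips stand ahead of it and the grasp point (between the pads) lies 5 mm behind it (bot.tips_ahead is the z of the fingertips in the tool frame, in m); z points along the fingers, y is the direction in which the jaws open and shut (so a half turn about z gives the same grasp; the last joint's range is limited). The gripper opens to 85 mm and grips with 20 to 120 N. Pads are 22 mm wide; open, the fingers measure 114 mm over their backs; the gripper's body (76 mm by 85 mm) begins 54 mm behind the grasp point. The pads swing forward as they close: fully open they stand 13 mm farther back than shut.
Start: joints at [1.25, 0.536, -0.004, 1.538, 0.003, 1.067, -0.071], TCP at [0.164, -0.629, 0.245] pointing down, gripper open.
Joint ranges: [-2.7, 2.7], [-0.37, 2.16], [-1.27, 1.26], [0.24, 2.4], [-1.31, 4.45], [0.19, 1.91], [-2.76, 2.76]. Speed limits (rad/s): [2.39, 2.39, 3.14, 3.14, 3.14, 3.14, 3.14].

## Interface

Orientations are given as a rotation vector (axis times angle).
In Python, from cell import bot gives the robot as it stands.
- The arm moves only by the tool play_rows, never from a script. Its argument "series" is a list that holds one entry, the list of rows, each a list of 7 numbers: the shift along the tool's x, y, z in units of 25 mm (1.0 is 25 mm), then the turn, a rotation vector about the tool's x, y, z in units of 6 degrees (1.0 is 6 degrees), then the opening, from -1 (shut) to 1 (fully open). In form: [[[tx, ty, tz, ax, ay, az, jaw], ...]]. A call has 1 to 5 rows; each row shifts and turns the commanded pose from where the row before left it, along the tool's axes as they then stand; what a row does not reach is not made up. A row lasts 1/10 s, in which the tool goes at most 50 mm and 8.59 degrees, less where a joint would pass 70% of its speed; a pose out of reach is approached as far as the arm can. A call is refused whole if a number of a shift passes 1 or a number of a turn 1, either way. A call with a gripper value outside its range is refused whole. The fingers move at their own pace and stop on an object; "squeeze" is the grip in N (left out, the last holds). Time passes only in rows, so rows that do not move let the fingers close. It gives the time, the measured TCP pose, the force and the opening at its end, in the units of the state.
- bot.sense(): the state, without advancing time (a new reading comes with each control period).
- bot.read_camera(name): name is "side" or "top" or "wrist"; returns a dict with "frame" (480x640x3 uint8, red, green, blue), "vertical_fov" (degrees; the focal length in pixels is half the picture's height over the tangent of half this angle, whatever the lens; pixels are square), "cx", "cy" (the principal point, pixels), "R" (3x3) and "t" (3): a world point X has camera coordinates R X + t; the wrist camera has in their place "mount" (4x4, takes a point from camera to tool coordinates, whose origin is the TCP and whose axes are the flange's). Camera axes: x right, y down, z forward; pixel columns grow to the right and rows downward; lengths in m; the calibration is good to about 2 mm. A picture is of the moment at which its call begins: read the wrist's pose just before it. There is no depth.
- bot.finish_job(): hands the job in, once; it reports no verdict.
Trained networks look in a picture, given as the dict that the camera call returned (one of the last four; its "shot" number tells which), for a name from the list of things; names that differ only in an ending like _2 or _b are one class to them, and where a whole thing is asked for, a point or a joint stands for the part that bears it (a point fixed in the world has none). Each returns a list of dicts, best first, with "p" (0 to 1); they miss things now and then, are a little off and sometimes report something else, mostly with a low value. They report only what shows in the picture. A call takes as long as a camera call. They do not tell look-alikes from the thing itself.
- bot.outline_of(picture, target): "mask" (480x640 bool, what is visible of it).
- bot.tip_of(picture, target): "xyz" ([x, y, z] in m, in the coordinates of the camera as it stood for that picture, good to about 4 mm: a listed point, or the origin of a listed thing).
The state is a dict: "clock": time; "joint_pos": joint angles; "qd": joint speeds; "joint_efforts": joint torques, N m; "tcp_pos": TCP position; "eef_rot": TCP orientation; "ft_force": force on the tool from outside, world axes, zero at the start; "moment": the same for the moment, N m; "gripper_width": finger opening in m.
Only numpy, scipy, OpenCV 4.12 (cv2) and the standard library are available. Lean on these libraries where they do the work, as an engineer would, in place of code of your own. Each camera call takes 0.05 s, during which the arm holds its last target.

## Task

Stock the wooden table caddy: stand the salt shaker in the low square pocket and the small brown jar with the black lid in the low round pocket, and only when both are in, stand the tall pepper mill in the tall square pocket. Set each one gently down upright on the floor of its pocket and let go; do not drop them. The clear spice jars and the honey jar, which have black lids too, stay standing where they are.

Things in the scene. Friction and masses are not known exactly. Their poses are not given: they have to be found in the camera images.
- caddy: low brown wooden trough, 100 mm (x) by 276 mm (y), fixed, wire grip at each end, end boards 44 mm tall, side rails 16. Origin: centre of underside; y along the row of three pocket blocks, centred at y = -87, 0 and +87 mm in any order. Wall cabinets overhang the worktop behind: undersides 0.43 m up, door fronts 0.59 m ahead of the robot base, handles 40 mm nearer; keep the wrist clear
- tall_pocket: the tall block: a pale wood block, 84 x 84 mm in plan, 42 mm tall, fixed on the caddy's floor (its underside is 8 mm above the worktop), with one pocket in its top: a square hole 77 mm wide, 38 mm deep, floor 4 mm above the block's underside (12 mm above the worktop), block top 50 mm above the worktop. Origin: centre of the block's underside, z up; y runs along the caddy's row, x across it. Which place in the row it has changes from start to start
- square_pocket: the low block with a square hole: a pale wood block, 84 x 84 mm in plan, 17 mm tall, fixed on the caddy's floor (its underside is 8 mm above the worktop), with one pocket in its top: a square hole 62 mm wide, 13 mm deep, floor 4 mm above the block's underside (12 mm above the worktop), block top 25 mm above the worktop. Origin: centre of the block's underside, z up; y runs along the caddy's row, x across it. Which place in the row it has changes from start to start
- round_pocket: the low block with a round hole: a pale wood block, 84 x 84 mm in plan, 17 mm tall, fixed on the caddy's floor (its underside is 8 mm above the worktop), with one pocket in its top: a round hole 62 mm across, 13 mm deep, floor 4 mm above the block's underside (12 mm above the worktop), block top 25 mm above the worktop. Origin: centre of the block's underside, z up; y runs along the caddy's row, x across it. Which place in the row it has changes from start to start
- mill_mid (a point): pepper mill of dark turned wood, 160 mm tall, foot 58 mm across, round head 50 mm across from 116 to 149 mm above its foot (a good place to grip; it does not turn), small metal knob on top, 180 g. The point is on its axis half-way up, 80 mm above its foot; z up along the axis
- shaker_mid (a point): glass salt shaker with a domed grey metal top, 90 mm tall, 44 mm across up to 74 mm above its foot, 34 mm at the top, 100 g. The point is on its axis half-way up, 45 mm above its foot; z up along the axis
- brown_jar_mid (a point): small round brown glass jar with black lid, 72 mm tall, 42 mm across (lid 40 mm, from 56 mm up), 300 g. The point is on its axis half-way up, 36 mm above its foot; z up along the axis
- spice_a_mid (a point): clear glass spice jar with black lid, 92 mm tall, 44 mm across, to be left. The point is on its axis half-way up, 46 mm above its foot; z up
- spice_b_mid (a point): a second clear glass spice jar with black lid, 92 mm tall, 44 mm across, to be left. The point is on its axis half-way up, 46 mm above its foot; z up
- honey_mid (a point): wide glass honey jar with black lid, 86 mm tall, 65 mm across, to be left. The point is on its axis half-way up, 43 mm above its foot; z up
There are look-alikes about, which are no part of the job. What is shaped like the part that bears mill_mid but turquoise is not meant. Leave any turquoise look-alike of the part that bears shaker_mid alone.

How it is judged:
On the way, in this order (a step that is already met when the one before it is completed fails the run):
1. the salt shaker stands released in the low square pocket and the brown jar in the low round pocket (horizontal distance between shaker_mid and square_pocket below 0.018 m and z of shaker_mid in the frame of square_pocket between 0.043 and 0.054 m and angle between each of shaker_mid, brown_jar_mid's own z axis and vertical below 0.1 rad and linear speed of each of shaker, brown_jar below 0.02 m/s and contact force between the fingers and shaker below 0.1 N and horizontal distance between brown_jar_mid and round_pocket below 0.018 m and z of brown_jar_mid in the frame of round_pocket between 0.034 and 0.045 m and contact force between the fingers and brown_jar below 0.1 N), for 0.2 s.
2. then the pepper mill stands released in the tall square pocket (horizontal distance between mill_mid and tall_pocket below 0.018 m and z of mill_mid in the frame of tall_pocket between 0.078 and 0.089 m and angle between mill_mid's own z axis and vertical below 0.1 rad and linear speed of mill below 0.02 m/s and contact force between the fingers and mill below 0.1 N), for 0.2 s.
At the end, for the whole second after the job is handed in: Shaker in the low square, brown jar in the low round, then mill in the tall pocket: each within 18 mm of the pocket centre, foot on the pocket floor (height -6 to +5 mm), within 0.1 rad of upright, released and at rest (under 20 mm/s) (all of step 1 and all of step 2); the robot touches nothing.
It fails at once if a spice jar or the honey jar is moved more than 20 mm or tipped over 0.25 rad (distance of any of spice_a_mid, spice_b_mid, honey_mid from where it was at the start of the episode above 0.02 m or angle between any of spice_a_mid, spice_b_mid, honey_mid's own z axis and vertical above 0.25 rad).
It fails at once if the mill, shaker or brown jar is dropped or thrown (over 0.6 m/s while the fingers do not touch it) ((linear speed of mill above 0.6 m/s and contact force between the fingers and mill below 0.05 N) or (linear speed of shaker above 0.6 m/s and contact force between the fingers and shaker below 0.05 N) or (linear speed of brown_jar above 0.6 m/s and contact force between the fingers and brown_jar below 0.05 N)).
It fails at once if the mill, shaker or brown jar is knocked over (tilted over 1 rad) (angle between any of mill_mid, shaker_mid, brown_jar_mid's own z axis and vertical above 1 rad).
It also fails if it takes over 93 s, if anything falls off the work surface, if the arm or the gripper's body presses on something with over 40 N, if the wrist force passes 120 N, or if a joint passes its speed limit or range.

## Working session

There is one attempt and no reset: what is moved stays moved. The work goes in short steps, Python scripts to look and compute and a tool call to move; the robot and the scene stay as the last step left them, time stands still between calls to the robot, and variables do not carry over. Pictures are saved under pics/ and viewed, and the job is handed in when it is done.

Besides the shell and the picture viewer there is one more tool, called in YAML: its name, and indented under it one key for each argument. play_rows: Moves the arm, as the interface text tells. Its arguments: {"type":"object","properties":{"series":{"type":"array","items":{"type":"array","items":{"type":"array","items":{"type":"number"}}}},"squeeze":{"type":"number"}},"required":["series"]}

```bash
ls; mkdir -p pics; cat > h.py <<'E'
import numpy as np, cv2
from cell import bot
from scipy.spatial.transform import Rotation as Ro
def show(p,name): cv2.imwrite('pics/'+name+'.png',cv2.cvtColor(p['frame'],cv2.COLOR_RGB2BGR))
def toworld(p,x,s=None):
    x=np.array(x)
    if 'R' in p: return np.array(p['R']).T@(x-np.array(p['t']))
    y=(np.array(p['mount'])@np.r_[x,1])[:3]
    return np.array(s['tcp_pos'])+Ro.from_rotvec(s['eef_rot']).as_matrix()@y
E
python3 - <<'E'
from h import *
s=bot.sense();print(s, bot.tips_ahead)
for n in ['side','top','wrist']:
    p=bot.read_camera(n); show(p,n+'0'); print(n,p['vertical_fov'],p['cx'],p['cy'],p.get('mount'), p.get('R'),p.get('t'))
    for t in ['caddy','tall_pocket','square_pocket','round_pocket','mill_mid','shaker_mid','brown_jar_mid','spice_a_mid','honey_mid']:
        print(t,[(round(d['p'],2),toworld(p,d['xyz'],s).round(3)) for d in bot.tip_of(p,t)])
E
```

```text
pics
{'clock': 0.0, 'joint_pos': array([ 1.24977988,  0.53715538, -0.00441153,  1.5388794 ,  0.00260127,
        1.06729815, -0.07118947]), 'qd': array([-0.0004021 ,  0.00140908,  0.00089562,  0.00033977,  0.0001556 ,
        0.00141694, -0.00089989]), 'joint_efforts': array([ 1.01600426e-04, -5.83424914e+01,  1.04832519e+00, -2.59108919e+01,
        1.22486192e-02,  9.47412016e-03,  3.67382677e-05]), 'tcp_pos': array([ 0.16365761, -0.6284293 ,  0.24441787]), 'eef_rot': array([-3.11443364e+00, -3.99060254e-01,  5.66488030e-04]), 'ft_force': array([-0.54331049, -0.16092197, -0.5154675 ]), 'moment': array([-0.00965734,  0.00423426,  0.03918335]), 'gripper_width': 0.08547908911694428} 0.014
side 54.2444367471041 318.1080842678095 242.98421992957213 None [[-0.9740528  -0.22604543  0.01116314]
 [-0.09009381  0.3420311  -0.93535973]
 [ 0.20761565 -0.91209549 -0.35352164]] [0.41210737 0.17264899 0.97209776]
caddy [(0.77, array([0.454, 0.172, 0.003])), (0.19, array([ 0.48 , -0.396,  0.045]))]
tall_pocket [(0.66, array([0.468, 0.257, 0.01 ]))]
square_pocket [(0.56, array([0.432, 0.084, 0.011]
[... 1059 characters left out ...]
rray([ 0.476, -0.391,  0.042])), (0.2, array([ 0.401, -0.315,  0.08 ]))]
brown_jar_mid [(0.81, array([ 0.403, -0.142,  0.037]))]
spice_a_mid [(0.83, array([ 0.487, -0.066,  0.042]))]
honey_mid [(0.7, array([ 0.46 , -0.531,  0.045]))]
wrist 69.19752401559339 316.2996865686636 239.4180068531968 [[-1.62608536e-03 -9.63211809e-01 -2.68738472e-01  6.76423497e-02]
 [ 9.99997640e-01 -1.17901795e-03 -1.82496203e-03 -1.79325944e-04]
 [ 1.44097750e-03 -2.68740805e-01  9.63211453e-01 -1.27992586e-01]
 [ 0.00000000e+00  0.00000000e+00  0.00000000e+00  1.00000000e+00]] None None
caddy []
tall_pocket []
square_pocket []
round_pocket []
mill_mid []
shaker_mid []
brown_jar_mid []
spice_a_mid []
honey_mid []
```

View pics/side0.png

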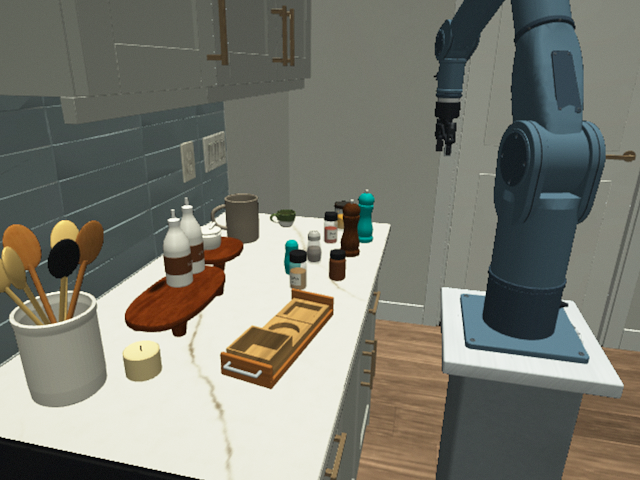

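View pics/top0.png

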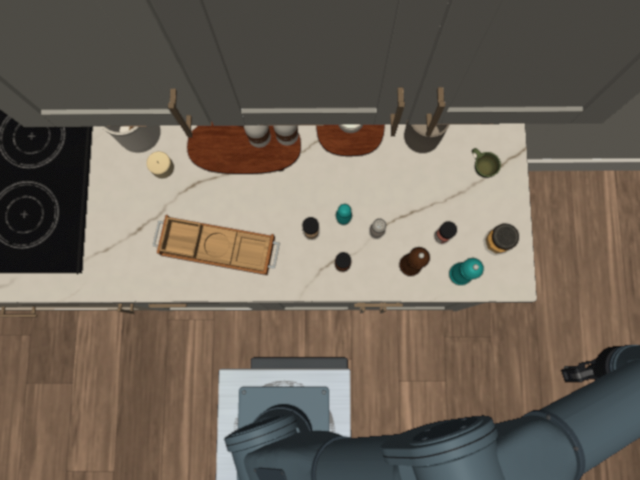

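The side view shows the caddy at about (280,340), with the tall block nearest, then the round one, then the square. The grey shaker is at (314,245), the brown jar at (337,264) and the brown mill at (350,228). The turquoise shaker at (291,256) and turquoise mill at (365,217) are the look-alikes. The top view agrees: grey shaker (378,228), turquoise shaker (344,213), brown mill (415,260) and brown jar (343,261).

```bash
cat >> h.py <<'E'
from scipy.linalg import logm
YAW=np.radians(-10.5)
def Rdown(yaw=YAW):
    y=np.array([np.cos(yaw),np.sin(yaw),0]);z=np.array([0,0,-1.]);return np.c_[np.cross(y,z),y,z]
def T(R,p):
    M=np.eye(4);M[:3,:3]=R;M[:3,3]=p;return M
def now():
    s=bot.sense(); return T(Ro.from_rotvec(s['eef_rot']).as_matrix(),s['tcp_pos'])
def screw(A,B):
    D=np.linalg.inv(A)@B; L=np.real(logm(D)); w=np.array([L[2,1],L[0,2],L[1,0]]); v=L[:3,3]
    t=v/.025; a=np.degrees(w)/6
    print('total',t.round(2),a.round(2),'min rows',max(abs(np.r_[t,a])).round(1)); return t,a
E
python3 - <<'E'
from h import *
t,a=screw(now(),T(Rdown(),[0.487,-0.232,0.25]))
print((t/24).round(3),(a/24).round(3))
# side/top refined: yaw
print(np.degrees(np.arctan2(-(0.466-.434),.254-.082)))
E
```

```text
total [21.57 -1.43 -0.19] [ -0.     0.   -10.82] min rows 21.6
[ 0.899 -0.06  -0.008] [-0.     0.    -0.451]
-10.53918372862824
```

play_rows:
  series:
    - [[0.9,-0.06,-0.01,0,0,-0.45,1],[0.9,-0.06,-0.01,0,0,-0.45,1],[0.9,-0.06,-0.01,0,0,-0.45,1],[0.9,-0.06,-0.01,0,0,-0.45,1],[0.9,-0.06,-0.01,0,0,-0.45,1]]

```text
clock: 2.0
tcp_pos: [0.2693, -0.5822, 0.2466]
eef_rot: [3.046, 0.771, 0.001]
ft_force: [0.1, 0.2, 0.5]
gripper_width: 0.0851
```

play_rows:
  series:
    - [[0.9,-0.06,-0.01,0,0,-0.45,1],[0.9,-0.06,-0.01,0,0,-0.45,1],[0.9,-0.06,-0.01,0,0,-0.45,1],[0.9,-0.06,-0.01,0,0,-0.45,1],[0.9,-0.06,-0.01,0,0,-0.45,1]]

```text
clock: 2.5
tcp_pos: [0.3576, -0.5141, 0.2478]
eef_rot: [-2.935, -1.121, 0.0]
ft_force: [0.4, -0.7, -0.1]
gripper_width: 0.0855
```

play_rows:
  series:
    - [[0.9,-0.06,-0.01,0,0,-0.45,1],[0.9,-0.06,-0.01,0,0,-0.45,1],[0.9,-0.06,-0.01,0,0,-0.45,1],[0.9,-0.06,-0.01,0,0,-0.45,1],[0.9,-0.06,-0.01,0,0,-0.45,1]]

```text
clock: 3.0
tcp_pos: [0.4283, -0.4266, 0.2491]
eef_rot: [-2.782, -1.459, 0.0]
ft_force: [-0.1, -0.6, 0.2]
gripper_width: 0.0853
```

play_rows:
  series:
    - [[0.9,-0.06,-0.01,0,0,-0.45,1],[0.9,-0.06,-0.01,0,0,-0.45,1],[0.9,-0.06,-0.01,0,0,-0.45,1],[0.9,-0.06,-0.01,0,0,-0.45,1],[0.9,-0.06,-0.01,0,0,-0.45,1]]

```text
clock: 3.5
tcp_pos: [0.4767, -0.325, 0.2503]
eef_rot: [2.592, 1.776, -0.0]
ft_force: [0.1, 0.3, 0.7]
gripper_width: 0.0852
```

play_rows:
  series:
    - [[0.9,-0.06,-0.01,0,0,-0.45,1],[0.9,-0.06,-0.01,0,0,-0.45,1],[0.9,-0.06,-0.01,0,0,-0.45,1],[0.9,-0.06,-0.01,0,0,-0.45,1],[0,0,0,0,0,0,1]]

```text
clock: 4.0
tcp_pos: [0.4982, -0.2346, 0.2515]
eef_rot: [-2.408, -2.016, -0.002]
ft_force: [0.3, -0.6, 0.6]
gripper_width: 0.0855
```

```bash
cat > look.py <<'E'
from h import *
import sys
def look(name,targets,cam='wrist'):
    s=bot.sense();p=bot.read_camera(cam);show(p,name)
    print('tcp',s['tcp_pos'].round(4),s['eef_rot'].round(3),s['clock'],s['gripper_width'].round(4),s['ft_force'].round(1))
    for t in targets:
        print(t,[(round(d['p'],2),toworld(p,d['xyz'],s).round(4)) for d in bot.tip_of(p,t)])
look(sys.argv[1],sys.argv[3:],sys.argv[2])
E
python3 look.py w1 wrist shaker_mid brown_jar_mid mill_mid spice_a_mid
```

```text
Traceback (most recent call last):
  File "look.py", line 8, in <module>
    look(sys.argv[1],sys.argv[3:],sys.argv[2])
    ~~~~^^^^^^^^^^^^^^^^^^^^^^^^^^^^^^^^^^^^^^
  File "look.py", line 5, in look
    print('tcp',s['tcp_pos'].round(4),s['eef_rot'].round(3),s['clock'],s['gripper_width'].round(4),s['ft_force'].round(1))
                                                                       ^^^^^^^^^^^^^^^^^^^^^^^^
AttributeError: 'float' object has no attribute 'round'
```

```bash
sed -i "s/s\['gripper_width'\].round(4)/round(float(s['gripper_width']),4)/" look.py
python3 look.py w1 wrist shaker_mid brown_jar_mid mill_mid spice_a_mid
python3 - <<'E'
from h import *
t,a=screw(now(),T(Rdown(),[0.487,-0.232,0.15]))
E
```

```text
tcp [ 0.4976 -0.237   0.2514] [-2.413e+00 -2.012e+00 -1.000e-03] 4.05 0.0852 [-0.8 -0.7 -0. ]
shaker_mid [(0.96, array([ 0.523 , -0.1494,  0.0439])), (0.62, array([ 0.4887, -0.2288,  0.0461]))]
brown_jar_mid [(0.73, array([ 0.4088, -0.1392,  0.0356]))]
mill_mid [(0.77, array([ 0.4028, -0.3143,  0.0797]))]
spice_a_mid [(0.63, array([ 0.4871, -0.0639,  0.0454]))]
total [ 0.25 -0.45  4.05] [-0.    0.   -0.03] min rows 4.0
```

View pics/w1.png

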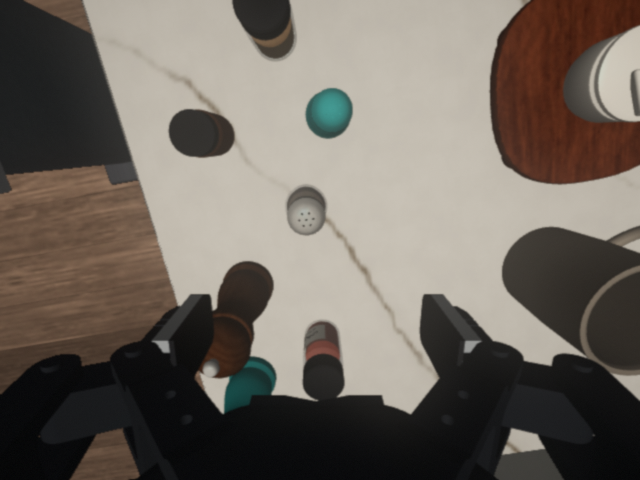

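The wrist view shows the grey shaker at (306,210), the turquoise one at (329,112), the brown jar lid at (195,132) and the brown mill at (230,335). The networks' positions from all three cameras agree within about 3 mm.

```bash
python3 - <<'E'
from h import *
t,a=screw(now(),T(Rdown(),[0.488,-0.231,0.045]))
print(bot.sense()['tcp_pos'])
E
```

```text
total [ 0.3  -0.41  8.25] [-0.    0.   -0.03] min rows 8.2
[ 0.49679806 -0.24027455  0.25118689]
```

play_rows:
  series:
    - [[0.3,-0.4,0.8,0,0,0,1],[0,0,0.8,0,0,0,1],[0,0,0.8,0,0,0,1],[0,0,0.8,0,0,0,1],[0,0,0,0,0,0,1]]

```text
clock: 4.8
tcp_pos: [0.4867, -0.2301, 0.1689]
eef_rot: [-2.415, -2.003, 0.004]
ft_force: [-0.8, 0.0, -0.4]
gripper_width: 0.0854
```

```bash
python3 look.py w2 wrist shaker_mid; python3 - <<'E'
from h import *
t,a=screw(now(),T(Rdown(),[0.488,-0.231,0.045]))
E
```

```text
tcp [ 0.4867 -0.2301  0.1689] [-2.415 -2.003  0.004] 4.8 0.0854 [-0.8  0.  -0.4]
shaker_mid []
total [-0.02 -0.02  5.06] [-0.   -0.   -0.02] min rows 5.1
```

View pics/w2.png

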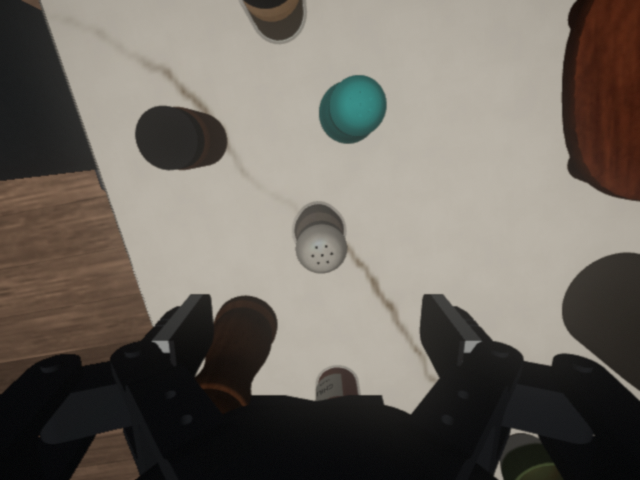

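```bash
cat >> h.py <<'E'
def pix(p,s,u,v,z):
    f=240/np.tan(np.radians(p['vertical_fov']/2)); d=np.array([(u-p['cx'])/f,(v-p['cy'])/f,1])
    o=toworld(p,[0,0,0],s); q=toworld(p,d,s); k=(z-o[2])/(q-o)[2]; return (o+k*(q-o)).round(4)
E
python3 - <<'E'
from h import *
s=bot.sense();p=bot.read_camera('wrist')
print(pix(p,s,321,252,.088), pix(p,s,319,229,.0)); print(s['tcp_pos'])
t,a=screw(now(),T(Rdown(),[0.488,-0.231,0.045]))
E
```

```text
[ 0.4911 -0.23    0.088 ] [ 0.4892 -0.2362  0.    ]
[ 0.48864949 -0.23048856  0.17151317]
total [-0.03 -0.05  5.08] [ 0.01  0.   -0.02] min rows 5.1
```

play_rows:
  series:
    - [[0,0.05,0.9,0,0,0,1],[0,0,0.9,0,0,0,1],[0,0,0.9,0,0,0,1],[0,0,0.9,0,0,0,1],[0,0,0.9,0,0,0,1]]

```text
clock: 5.45
tcp_pos: [0.4911, -0.231, 0.0593]
eef_rot: [2.416, 2.004, 0.002]
ft_force: [0.6, -0.2, 0.7]
gripper_width: 0.0854
```

play_rows:
  series:
    - [[0,0,0.5,0,0,0,1],[0,0,0,0,0,0,1],[0,0,0,0,0,0,-1],[0,0,0,0,0,0,-1],[0,0,0,0,0,0,-1]]
  squeeze: 35

```text
clock: 5.95
tcp_pos: [0.4905, -0.2306, 0.0473]
eef_rot: [2.416, 2.006, 0.001]
ft_force: [-3.1, 1.0, 4.7]
gripper_width: 0.044
```

play_rows:
  series:
    - [[0,0,0,0,0,0,-1],[0,0,0,0,0,0,-1],[0,0,0,0,0,0,-1],[0,0,0,0,0,0,-1]]

```text
clock: 6.35
tcp_pos: [0.4903, -0.2306, 0.0476]
eef_rot: [2.416, 2.006, -0.0]
ft_force: [-3.0, -0.1, 8.6]
gripper_width: 0.0385
```

```bash
python3 look.py w3 wrist; python3 look.py s3 side shaker_mid
```

```text
tcp [ 0.4903 -0.2306  0.0476] [ 2.416  2.006 -0.   ] 6.35 0.0385 [-3.  -0.1  8.6]
tcp [ 0.4903 -0.2307  0.0476] [ 2.416  2.006 -0.   ] 6.4 0.0387 [-2.6  1.   9. ]
shaker_mid [(0.77, array([ 0.4881, -0.2305,  0.0443])), (0.5, array([ 0.5238, -0.1435,  0.0426]))]
```

View pics/w3.png

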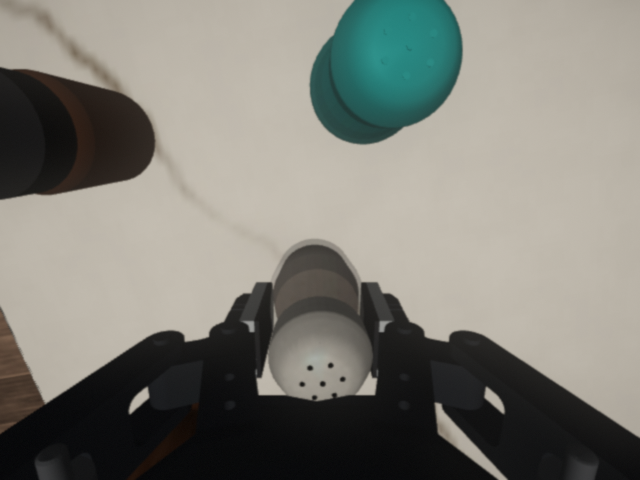

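View pics/s3.png

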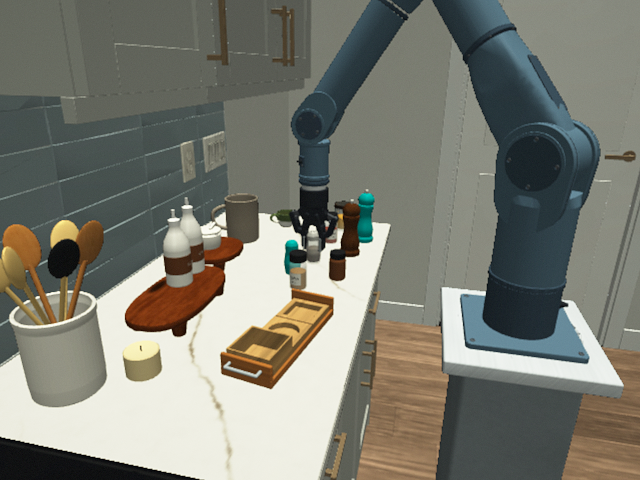

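The picture shows the shaker centred between the pads at (320,340), with the turquoise one clear of the fingers. Next I'll lift.

play_rows:
  series:
    - [[0,0,-0.4,0,0,0,-1],[0,0,-0.8,0,0,0,-1],[0,0,-1,0,0,0,-1],[0,0,-1,0,0,0,-1],[0,0,-1,0,0,0,-1]]

```text
clock: 7.0
tcp_pos: [0.4899, -0.2302, 0.153]
eef_rot: [2.417, 2.007, 0.0]
ft_force: [0.4, -0.6, -0.8]
gripper_width: 0.0383
```

play_rows:
  series:
    - [[0,0,-1,0,0,0,-1],[0,0,-1,0,0,0,-1],[0,0,-1,0,0,0,-1],[0.4,0,0,0,0,0,-1],[0.7,0,0,0,0,0,-1]]

```text
clock: 7.5
tcp_pos: [0.4949, -0.2039, 0.227]
eef_rot: [2.418, 2.003, 0.0]
ft_force: [-0.4, 0.6, -1.8]
gripper_width: 0.0384
```

```bash
python3 look.py w4 wrist shaker_mid square_pocket round_pocket brown_jar_mid; python3 look.py s4 side shaker_mid; python3 - <<'E'
from h import *
t,a=screw(now(),T(Rdown(),[0.434,0.0835,0.20]))
E
```

```text
tcp [ 0.4949 -0.2039  0.227 ] [2.418 2.003 0.   ] 7.5 0.0384 [-0.4  0.6 -1.8]
shaker_mid [(0.91, array([ 0.5239, -0.1468,  0.0459])), (0.63, array([ 0.4961, -0.2011,  0.2228]))]
square_pocket []
round_pocket []
brown_jar_mid [(0.91, array([ 0.4089, -0.1387,  0.0323]))]
tcp [ 0.4945 -0.2036  0.2258] [-2.417e+00 -2.007e+00  1.000e-03] 7.75 0.0382 [ 1.5  0.3 -1.4]
shaker_mid [(0.96, array([ 0.4936, -0.2051,  0.2248])), (0.65, array([ 0.5283, -0.1429,  0.0408]))]
total [10.86 -4.49  1.04] [-0.01  0.   -0.03] min rows 10.9
```

View pics/w4.png

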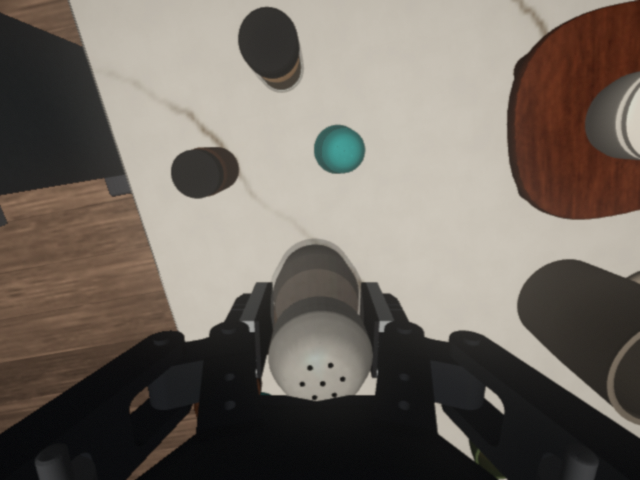

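The shaker sits in the pads just as it did at the grasp. I'll carry it to the square pocket.

play_rows:
  series:
    - [[0.9,-0.37,0,0,0,0,-1],[0.9,-0.37,0,0,0,0,-1],[0.9,-0.37,0,0,0,0,-1],[0.9,-0.37,0,0,0,0,-1],[0.9,-0.37,0,0,0,0,-1]]

```text
clock: 8.35
tcp_pos: [0.4699, -0.0839, 0.2261]
eef_rot: [-2.418, -2.005, 0.0]
ft_force: [0.2, -0.0, -1.0]
gripper_width: 0.0379
```

play_rows:
  series:
    - [[0.9,-0.37,0,0,0,0,-1],[0.9,-0.37,0,0,0,0,-1],[0.9,-0.37,0,0,0,0,-1],[0.9,-0.37,0,0,0,0,-1],[0.9,-0.37,0,0,0,0,-1]]

```text
clock: 8.85
tcp_pos: [0.4453, 0.0352, 0.2262]
eef_rot: [2.418, 2.005, -0.0]
ft_force: [0.6, -0.0, -1.2]
gripper_width: 0.0383
```

play_rows:
  series:
    - [[0.9,-0.37,0,0,0,0,-1],[0.8,-0.3,0,0,0,0,-1],[0,0,0,0,0,0,-1],[0,0,0,0,0,0,-1]]

```text
clock: 9.25
tcp_pos: [0.4369, 0.0793, 0.2262]
eef_rot: [2.417, 2.007, -0.001]
ft_force: [-0.0, -0.3, -1.3]
gripper_width: 0.0388
```

```bash
python3 look.py w5 wrist shaker_mid square_pocket round_pocket tall_pocket ; python3 look.py t5 top square_pocket round_pocket tall_pocket shaker_mid;  python3 - <<'E'
from h import *
t,a=screw(now(),T(Rdown(),[0.434,0.0835,0.10]))
E
```

```text
tcp [0.4369 0.0793 0.2262] [ 2.417e+00  2.007e+00 -1.000e-03] 9.25 0.0388 [-0.  -0.3 -1.3]
shaker_mid [(0.72, array([ 0.5247, -0.1489,  0.0446])), (0.57, array([0.4402, 0.0789, 0.2233]))]
square_pocket [(0.64, array([0.4366, 0.0876, 0.0114]))]
round_pocket [(0.58, array([0.4504, 0.1655, 0.0057]))]
tall_pocket [(0.89, array([0.4676, 0.2563, 0.0101]))]
tcp [0.437  0.0788 0.2262] [ 2.419e+00  2.005e+00 -1.000e-03] 9.5 0.0382 [-0.6 -0.2 -0.6]
square_pocket [(0.48, array([0.4345, 0.0799, 0.0039])), (0.22, array([ 0.4009, -0.3194,  0.0786]))]
round_pocket []
tall_pocket [(0.74, array([0.4682, 0.256 , 0.0073]))]
shaker_mid [(0.82, array([ 0.5298, -0.1473,  0.0454]))]
total [ 0.13 -0.14  5.05] [ 0.    0.   -0.02] min rows 5.1
```

View pics/w5.png

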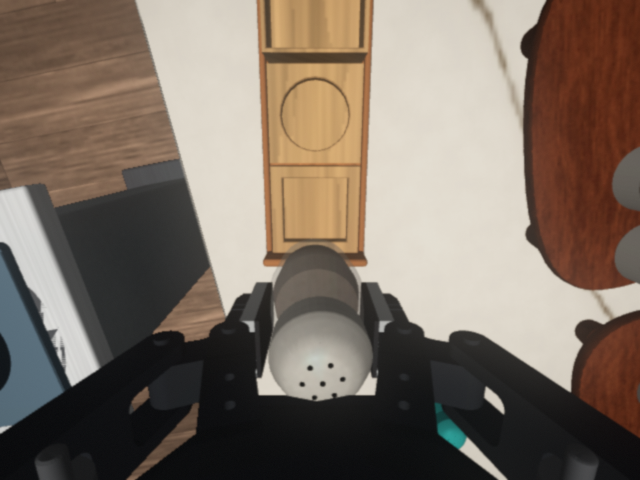

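View pics/t5.png

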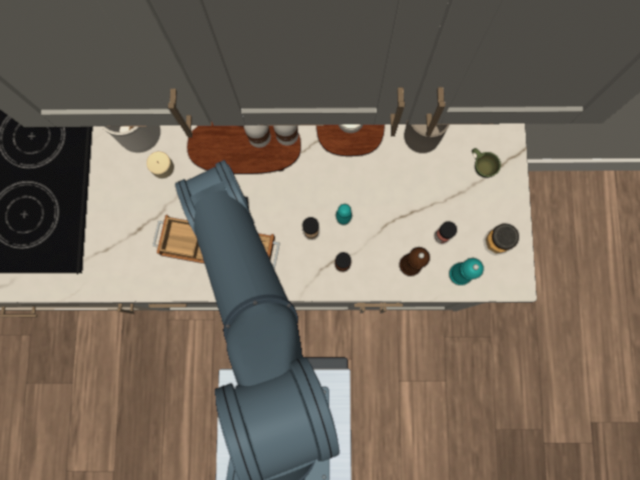

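The wrist view shows the round rim centred near (315,115) and the square rim over columns 282-348 and rows 177-240. The caddy's row runs straight up the picture, so the yaw is right.

```bash
python3 - <<'E'
from h import *
s=bot.sense();p=bot.read_camera('wrist')
for uv in [(315,115),(282,177),(348,177),(284,240),(347,240)]: print(uv,pix(p,s,*uv,.025))
print(s['tcp_pos'])
E
```

```text
(315, 115) [0.452  0.1704 0.025 ]
(282, 177) [0.4115 0.1223 0.025 ]
(348, 177) [0.4721 0.1109 0.025 ]
(284, 240) [0.4004 0.0621 0.025 ]
(347, 240) [0.4613 0.0507 0.025 ]
[0.43686815 0.07959823 0.22627773]
```

play_rows:
  series:
    - [[0.22,-0.09,0.9,0,0,0,-1],[0,0,1,0,0,0,-1],[0,0,1,0,0,0,-1],[0,0,1,0,0,0,-1],[0,0,0.8,0,0,0,-1]]

```text
clock: 10.3
tcp_pos: [0.4353, 0.0855, 0.1075]
eef_rot: [-2.417, -2.006, 0.001]
ft_force: [-0.2, -0.1, -1.3]
gripper_width: 0.0383
```

play_rows:
  series:
    - [[0,0,0.6,0,0,0,-1],[0,0,0.4,0,0,0,-1],[0,0,0.2,0,0,0,-1],[0,0,0.1,0,0,0,-1],[0,0,0,0,0,0,-1]]

```text
clock: 10.8
tcp_pos: [0.4359, 0.0857, 0.0765]
eef_rot: [2.417, 2.007, 0.001]
ft_force: [-0.5, -0.5, -2.2]
gripper_width: 0.0387
```

```bash
python3 look.py w6 wrist; python3 look.py s6 side shaker_mid
```

```text
tcp [0.4359 0.0857 0.0765] [2.417e+00 2.007e+00 1.000e-03] 10.8 0.0387 [-0.5 -0.5 -2.2]
tcp [0.436  0.0857 0.0767] [2.417e+00 2.006e+00 1.000e-03] 10.85 0.0383 [-0.5 -0.5 -1. ]
shaker_mid [(0.7, array([0.4379, 0.0848, 0.0734])), (0.47, array([ 0.5281, -0.1446,  0.0433])), (0.26, array([0.433 , 0.0881, 0.0116]))]
```

View pics/w6.png

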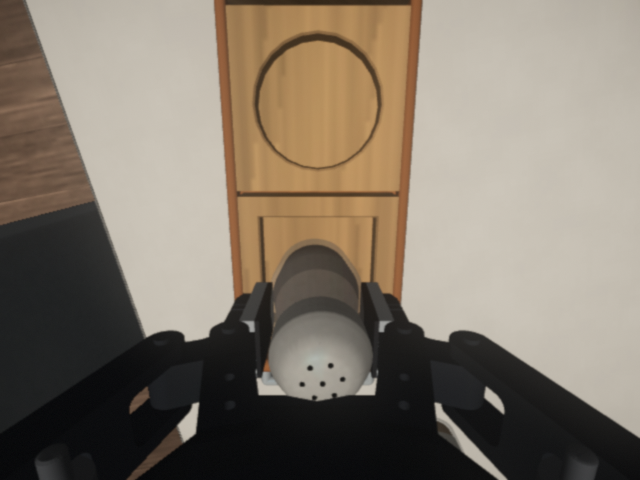

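The shaker is centred over the square hole, whose rim lines are at columns 262 and 375. I'll lower slowly.

play_rows:
  series:
    - [[0,0,0.3,0,0,0,-1],[0,0,0.2,0,0,0,-1],[0,0,0.1,0,0,0,-1],[0,0,0.04,0,0,0,-1],[0,0,0,0,0,0,-1]]

```text
clock: 11.45
tcp_pos: [0.4355, 0.0857, 0.0601]
eef_rot: [-2.417, -2.007, 0.001]
ft_force: [-0.6, 0.1, -0.6]
gripper_width: 0.0381
```

play_rows:
  series:
    - [[0,0,0.03,0,0,0,-1],[0,0,0,0,0,0,-1]]

```text
clock: 11.65
tcp_pos: [0.4357, 0.0858, 0.0597]
eef_rot: [2.417, 2.007, 0.0]
ft_force: [0.3, 0.7, -0.8]
gripper_width: 0.0386
```

play_rows:
  series:
    - [[0,0,0.03,0,0,0,-1],[0,0,0,0,0,0,-1]]

```text
clock: 11.85
tcp_pos: [0.4358, 0.0859, 0.0595]
eef_rot: [2.416, 2.007, 0.0]
ft_force: [-3.3, -0.7, 11.4]
gripper_width: 0.0389
```

Contact shows as 11 N upward at the expected height. I'll release.

play_rows:
  series:
    - [[0,0,0,0,0,0,0.2],[0,0,0,0,0,0,1],[0,0,0,0,0,0,1],[0,0,0,0,0,0,1]]

```text
clock: 12.25
tcp_pos: [0.4356, 0.0856, 0.0587]
eef_rot: [-2.417, -2.007, 0.0]
ft_force: [0.9, 0.1, -1.3]
gripper_width: 0.0854
```

play_rows:
  series:
    - [[0,0,-0.6,0,0,0,1],[0,0,-1,0,0,0,1],[0,0,-1,0,0,0,1],[0,0,-1,0,0,0,1],[0,0,-1,0,0,0,1]]

```text
clock: 12.75
tcp_pos: [0.4354, 0.0856, 0.1747]
eef_rot: [-2.417, -2.007, 0.0]
ft_force: [1.5, 0.2, -0.2]
gripper_width: 0.0855
```

```bash
python3 look.py w7 wrist shaker_mid; python3 look.py s7 side shaker_mid brown_jar_mid;python3 - <<'E'
from h import *
t,a=screw(now(),T(Rdown(),[0.407,-0.141,0.16]))
E
```

```text
tcp [0.4354 0.0856 0.1747] [-2.417 -2.007  0.   ] 12.75 0.0855 [ 1.5  0.2 -0.2]
shaker_mid [(0.86, array([0.4357, 0.0858, 0.0585]))]
tcp [0.4376 0.0861 0.1764] [2.415 2.004 0.007] 12.85 0.0858 [ 1.5  0.3 -0.2]
shaker_mid [(0.7, array([0.4368, 0.0838, 0.0566])), (0.26, array([ 0.4047, -0.3099,  0.0794]))]
brown_jar_mid [(0.82, array([ 0.4063, -0.1445,  0.0364])), (0.45, array([0.4351, 0.0868, 0.0582]))]
total [-9.11  0.55  0.53] [-0.01  0.   -0.02] min rows 9.1
```

View pics/w7.png

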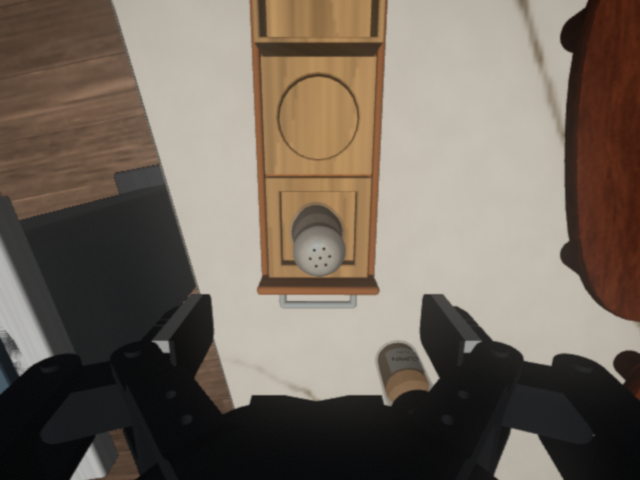

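View pics/s7.png

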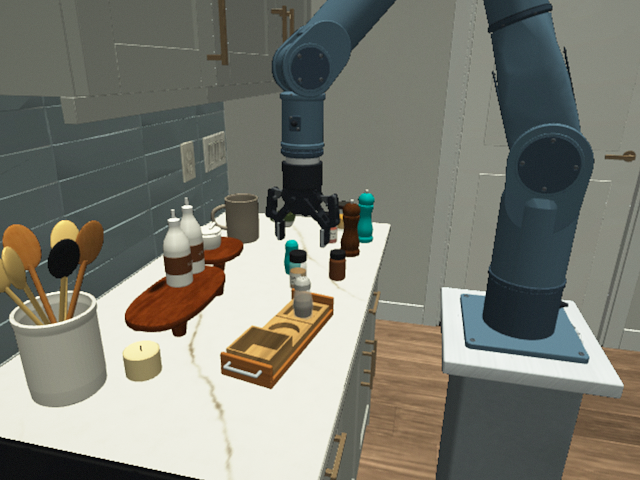

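The shaker stands upright in the square pocket at (318,245), and the side view at (302,295) agrees. Next is the brown jar.

play_rows:
  series:
    - [[-0.6,0,0,0,0,0,1],[-1,0.05,0,0,0,0,1],[-1,0.05,0,0,0,0,1],[-1,0.1,0,0,0,0,1],[-1,0.1,0,0,0,0,1]]

```text
clock: 13.5
tcp_pos: [0.4207, -0.0297, 0.1726]
eef_rot: [-2.415, -2.006, 0.003]
ft_force: [0.4, 0.0, 0.4]
gripper_width: 0.0852
```

play_rows:
  series:
    - [[-1,0.1,0,0,0,0,1],[-1,0.1,0,0,0,0,1],[-1,0.05,0,0,0,0,1],[-1,0,0,0,0,0,1],[-0.5,0,0,0,0,0,1]]

```text
clock: 14.0
tcp_pos: [0.4058, -0.1424, 0.1725]
eef_rot: [-2.418, -2.003, 0.003]
ft_force: [0.3, 0.5, 0.2]
gripper_width: 0.0851
```

play_rows:
  series:
    - [[0,0,0,0,0,0,1],[0,0,0,0,0,0,1]]

```text
clock: 14.2
tcp_pos: [0.4069, -0.1398, 0.173]
eef_rot: [-2.416, -2.006, 0.001]
ft_force: [0.1, 1.4, -0.5]
gripper_width: 0.0853
```

```bash
python3 look.py w8 wrist brown_jar_mid spice_a_mid mill_mid; python3 - <<'E'
from h import *
t,a=screw(now(),T(Rdown(),[0.407,-0.1415,0.036]))
E
```

```text
tcp [ 0.4069 -0.1398  0.173 ] [-2.416e+00 -2.006e+00  1.000e-03] 14.2 0.0853 [ 0.1  1.4 -0.5]
brown_jar_mid [(0.63, array([ 0.4086, -0.1416,  0.0335]))]
spice_a_mid []
mill_mid []
total [-0.08  0.    5.5 ] [-0. -0. -0.] min rows 5.5
```

View pics/w8.png

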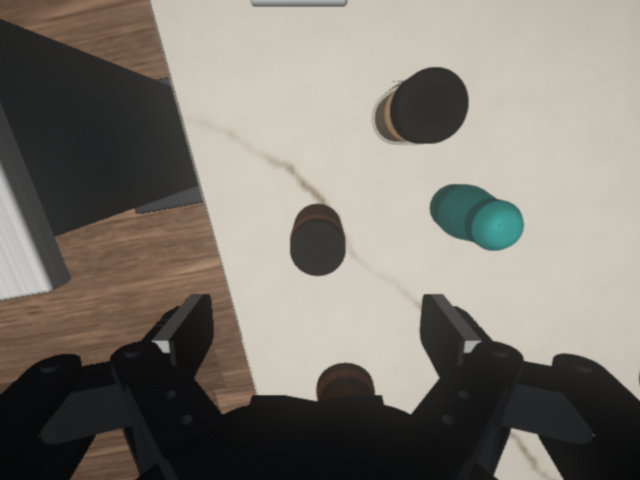

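The jar lid is centred at column 318. The clear jar at (425,105) and the turquoise shaker at (480,220) are well clear, so I'll descend and grip.

play_rows:
  series:
    - [[-0.07,0,0.8,0,0,0,1],[0,0,1,0,0,0,1],[0,0,1,0,0,0,1],[0,0,1,0,0,0,1],[0,0,1,0,0,0,1]]

```text
clock: 14.9
tcp_pos: [0.4073, -0.1416, 0.0529]
eef_rot: [2.416, 2.008, 0.001]
ft_force: [0.3, -0.0, 0.6]
gripper_width: 0.0853
```

play_rows:
  series:
    - [[0,0,0.5,0,0,0,1],[0,0,0.1,0,0,0,1],[0,0,0,0,0,0,1],[0,0,0,0,0,0,-1],[0,0,0,0,0,0,-1]]
  squeeze: 50

```text
clock: 15.4
tcp_pos: [0.4076, -0.1425, 0.0397]
eef_rot: [2.416, 2.006, 0.001]
ft_force: [0.9, -0.7, 0.5]
gripper_width: 0.0592
```

play_rows:
  series:
    - [[0,0,0,0,0,0,-1],[0,0,0,0,0,0,-1],[0,0,0,0,0,0,-1],[0,0,0,0,0,0,-1],[0,0,0,0,0,0,-1]]

```text
clock: 15.9
tcp_pos: [0.4072, -0.1425, 0.0396]
eef_rot: [2.416, 2.006, 0.0]
ft_force: [-2.8, -0.4, 10.0]
gripper_width: 0.0405
```

play_rows:
  series:
    - [[0,0,-0.3,0,0,0,-1],[0,0,-0.7,0,0,0,-1],[0,0,-1,0,0,0,-1],[0,0,-1,0,0,0,-1],[0,0,-1,0,0,0,-1]]

```text
clock: 16.4
tcp_pos: [0.4062, -0.1421, 0.1398]
eef_rot: [-2.416, -2.006, 0.001]
ft_force: [0.7, -0.2, -4.2]
gripper_width: 0.0399
```

play_rows:
  series:
    - [[0,0,-1,0,0,0,-1],[0,0,-0.5,0,0,0,-1],[0,0,0,0,0,0,-1]]

```text
clock: 16.7
tcp_pos: [0.4077, -0.1427, 0.1776]
eef_rot: [2.416, 2.004, 0.002]
ft_force: [-0.6, -1.2, -3.9]
gripper_width: 0.0402
```

```bash
python3 look.py w9 wrist brown_jar_mid; python3 look.py s9 side brown_jar_mid shaker_mid; python3 - <<'E'
from h import *
t,a=screw(now(),T(Rdown(),[0.4515,0.170,0.19]))
E
```

```text
tcp [ 0.4077 -0.1427  0.1776] [2.416e+00 2.004e+00 2.000e-03] 16.7 0.0402 [-0.6 -1.2 -3.9]
brown_jar_mid []
tcp [ 0.4063 -0.1423  0.1756] [-2.417e+00 -2.006e+00  1.000e-03] 16.8 0.0402 [-0.  -0.1 -3.9]
brown_jar_mid []
shaker_mid [(0.73, array([ 0.5268, -0.1447,  0.0444])), (0.69, array([0.4341, 0.0852, 0.0577]))]
total [12.6  -0.5  -0.59] [-0.02 -0.   -0.01] min rows 12.6
```

View pics/w9.png

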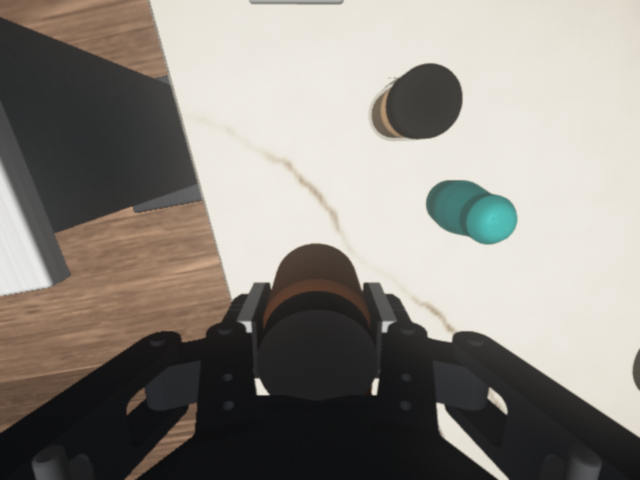

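View pics/s9.png

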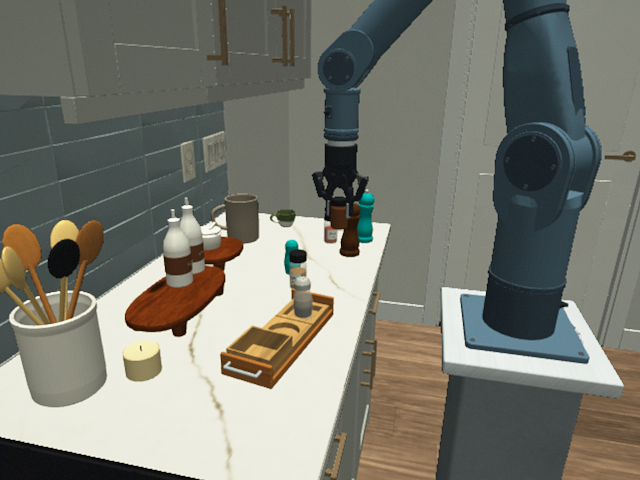

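The jar is held level, with its lid at (316,355) and 3.9 N of extra weight. I'll carry it over the standing shaker with about 50 mm of clearance.

play_rows:
  series:
    - [[0.5,0,-0.3,0,0,0,-1],[0.9,-0.04,-0.3,0,0,0,-1],[0.9,-0.04,0,0,0,0,-1],[0.9,-0.04,0,0,0,0,-1],[0.9,-0.04,0,0,0,0,-1]]

```text
clock: 17.45
tcp_pos: [0.4218, -0.0387, 0.1914]
eef_rot: [-2.416, -2.007, -0.0]
ft_force: [0.3, 0.6, -4.6]
gripper_width: 0.0402
```

play_rows:
  series:
    - [[0.9,-0.04,0,0,0,0,-1],[0.9,-0.04,0,0,0,0,-1],[0.9,-0.04,0,0,0,0,-1],[0.9,-0.04,0,0,0,0,-1],[0.9,-0.04,0,0,0,0,-1]]

```text
clock: 17.95
tcp_pos: [0.4373, 0.0728, 0.1913]
eef_rot: [-2.416, -2.007, 0.0]
ft_force: [0.5, -0.2, -3.9]
gripper_width: 0.0401
```

play_rows:
  series:
    - [[0.9,-0.04,0,0,0,0,-1],[0.9,-0.04,0,0,0,0,-1],[0.9,-0.04,0,0,0,0,-1],[0.8,0,0,0,0,0,-1],[0.5,0,0,0,0,0,-1]]

```text
clock: 18.45
tcp_pos: [0.4526, 0.1723, 0.1914]
eef_rot: [-2.414, -2.009, -0.001]
ft_force: [0.8, 0.4, -3.7]
gripper_width: 0.0402
```

play_rows:
  series:
    - [[0,0,0,0,0,0,-1],[0,0,0,0,0,0,-1]]

```text
clock: 18.65
tcp_pos: [0.4527, 0.1691, 0.191]
eef_rot: [2.417, 2.007, -0.002]
ft_force: [-1.1, -0.5, -3.1]
gripper_width: 0.0402
```

```bash
python3 look.py w10 wrist round_pocket tall_pocket brown_jar_mid;  python3 - <<'E'
from h import *
t,a=screw(now(),T(Rdown(),[0.4515,0.170,0.0516]))
E
```

```text
tcp [0.4527 0.1691 0.191 ] [ 2.417e+00  2.007e+00 -2.000e-03] 18.65 0.0402 [-1.1 -0.5 -3.1]
round_pocket [(0.97, array([0.4502, 0.1672, 0.0048]))]
tall_pocket [(0.72, array([0.4695, 0.2577, 0.0125]))]
brown_jar_mid []
total [ 0.05 -0.07  5.58] [-0.    0.01 -0.03] min rows 5.6
```

View pics/w10.png

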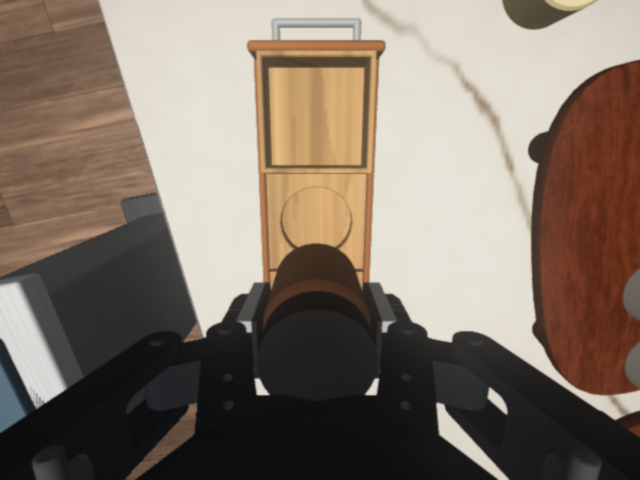

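The wrist view shows the round rim around (316,221) and the tall pocket over columns 266-367 and rows 60-166, with the jar in line.

```bash
python3 - <<'E'
from h import *
s=bot.sense();p=bot.read_camera('wrist')
print(pix(p,s,316,220,.025), np.mean([pix(p,s,*q,.05) for q in [(264,58),(369,58),(367,167),(266,167)]],0)); print(s['tcp_pos'])
E
```

```text
[0.4527 0.1722 0.025 ] [0.46885 0.25475 0.05   ]
[0.45303302 0.16841732 0.19116563]
```

play_rows:
  series:
    - [[0.07,-0.06,0.8,0,0,0,-1],[0,0,1,0,0,0,-1],[0,0,1,0,0,0,-1],[0,0,0.9,0,0,0,-1],[0,0,0.6,0,0,0,-1]]

```text
clock: 19.4
tcp_pos: [0.4514, 0.1707, 0.0824]
eef_rot: [-2.418, -2.005, 0.003]
ft_force: [-1.1, 0.4, -3.9]
gripper_width: 0.0402
```

play_rows:
  series:
    - [[0,0,0.4,0,0,0,-1],[0,0,0.2,0,0,0,-1],[0,0,0.1,0,0,0,-1],[0,0,0,0,0,0,-1]]

```text
clock: 19.8
tcp_pos: [0.4522, 0.1717, 0.0666]
eef_rot: [2.417, 2.006, 0.001]
ft_force: [-0.1, -0.3, -3.2]
gripper_width: 0.0405
```

```bash
python3 look.py w11 wrist; 
```

```text
tcp [0.4522 0.1717 0.0666] [2.417e+00 2.006e+00 1.000e-03] 19.8 0.0405 [-0.1 -0.3 -3.2]
```

View pics/w11.png

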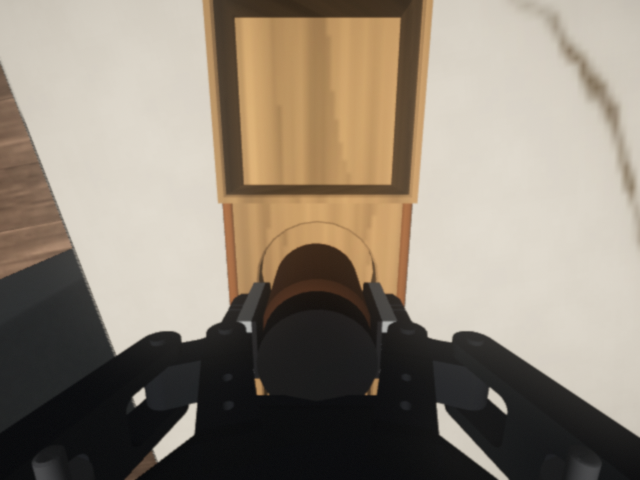

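The jar is centred over the round hole, whose rim arc peaks at (317,222). I have 15 mm left to go down.

play_rows:
  series:
    - [[0,0,0.25,0,0,0,-1],[0,0,0.18,0,0,0,-1],[0,0,0.1,0,0,0,-1],[0,0,0.04,0,0,0,-1],[0,0,0,0,0,0,-1]]

```text
clock: 20.35
tcp_pos: [0.4518, 0.1717, 0.0519]
eef_rot: [-2.417, -2.007, 0.0]
ft_force: [-0.5, 0.5, -3.7]
gripper_width: 0.0402
```

play_rows:
  series:
    - [[0,0,0.03,0,0,0,-1],[0,0,0,0,0,0,-1]]

```text
clock: 20.55
tcp_pos: [0.452, 0.1718, 0.0517]
eef_rot: [2.417, 2.007, 0.0]
ft_force: [-2.1, -0.4, 4.6]
gripper_width: 0.0407
```

play_rows:
  series:
    - [[0,0,0.03,0,0,0,-1],[0,0,0,0,0,0,-1]]

```text
clock: 20.75
tcp_pos: [0.452, 0.1718, 0.0517]
eef_rot: [2.416, 2.006, 0.0]
ft_force: [-4.3, -1.2, 14.5]
gripper_width: 0.0399
```

Contact is made. I'll release and lift straight up.

play_rows:
  series:
    - [[0,0,0,0,0,0,0.2],[0,0,0,0,0,0,1],[0,0,0,0,0,0,1],[0,0,0,0,0,0,1]]

```text
clock: 21.15
tcp_pos: [0.4521, 0.1717, 0.0505]
eef_rot: [-2.417, -2.007, -0.0]
ft_force: [0.6, 0.4, 0.7]
gripper_width: 0.0851
```

play_rows:
  series:
    - [[0,0,-0.6,0,0,0,1],[0,0,-1,0,0,0,1],[0,0,-1,0,0,0,1],[0,0,-1,0,0,0,1],[0,0,-1,0,0,0,1]]

```text
clock: 21.65
tcp_pos: [0.4518, 0.1715, 0.1664]
eef_rot: [-2.417, -2.007, 0.0]
ft_force: [0.1, 0.1, -0.7]
gripper_width: 0.085
```

play_rows:
  series:
    - [[0,0,-1,0,0,0,1],[0,0,-1,0,0,0,1],[0,0,-1,0,0,0,1],[0,0,0,0,0,0,1],[0,0,0,0,0,0,1]]

```text
clock: 22.15
tcp_pos: [0.4521, 0.1715, 0.2405]
eef_rot: [2.417, 2.006, 0.001]
ft_force: [-0.3, 0.6, -0.4]
gripper_width: 0.0855
```

```bash
python3 look.py w12 wrist brown_jar_mid shaker_mid; python3 look.py s12 side shaker_mid brown_jar_mid mill_mid;python3 - <<'E'
from h import *
t,a=screw(now(),T(Rdown(),[0.402,-0.314,0.25]))
E
```

```text
tcp [0.4521 0.1715 0.2405] [2.417e+00 2.006e+00 1.000e-03] 22.15 0.0855 [-0.3  0.6 -0.4]
brown_jar_mid [(0.74, array([0.4382, 0.0847, 0.0563])), (0.56, array([0.4526, 0.1746, 0.0484]))]
shaker_mid [(0.65, array([0.4377, 0.0862, 0.0533]))]
tcp [0.4513 0.1712 0.2394] [-2.417 -2.006  0.003] 22.3 0.0853 [-1.  -0.1 -0.2]
shaker_mid [(0.63, array([0.4333, 0.0849, 0.0583])), (0.52, array([ 0.5237, -0.1438,  0.0416]))]
brown_jar_mid [(0.87, array([0.4503, 0.1697, 0.0466]))]
mill_mid [(0.88, array([ 0.3762, -0.4295,  0.0763])), (0.69, array([ 0.4053, -0.3138,  0.0758]))]
total [-19.46   1.6   -0.4 ] [-0.01  0.   -0.01] min rows 19.5
```

View pics/w12.png

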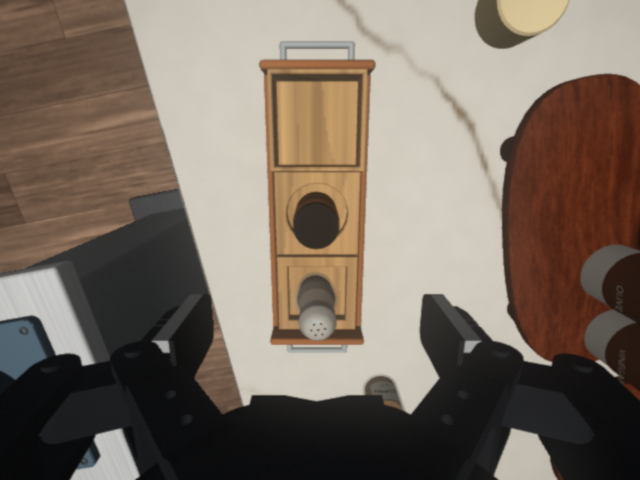

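View pics/s12.png

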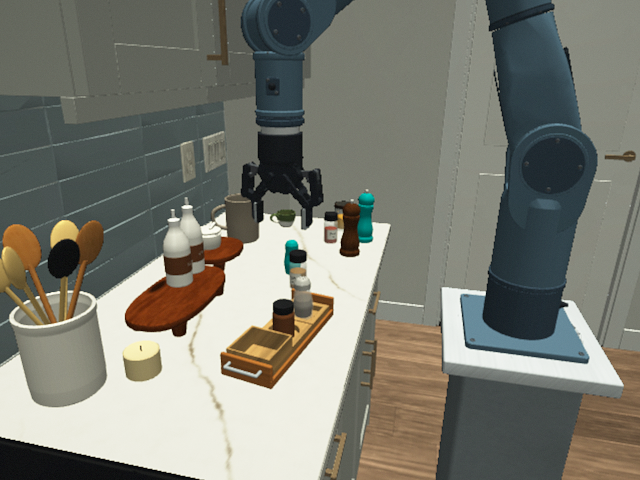

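Both are in: the jar at (316,220) inside the round rim and the shaker at (317,310) in the square. The side view and the measured heights, 0.047 and 0.057, agree. Now the mill.

play_rows:
  series:
    - [[-0.6,0.08,-0.2,0,0,0,1],[-1,0.08,-0.2,0,0,0,1],[-1,0.08,0,0,0,0,1],[-1,0.08,0,0,0,0,1],[-1,0.08,0,0,0,0,1]]

```text
clock: 23.0
tcp_pos: [0.4403, 0.0558, 0.2503]
eef_rot: [-2.417, -2.007, 0.0]
ft_force: [0.0, -0.2, -0.4]
gripper_width: 0.0852
```

play_rows:
  series:
    - [[-1,0.08,0,0,0,0,1],[-1,0.08,0,0,0,0,1],[-1,0.08,0,0,0,0,1],[-1,0.08,0,0,0,0,1],[-1,0.08,0,0,0,0,1]]

```text
clock: 23.5
tcp_pos: [0.4272, -0.069, 0.2504]
eef_rot: [-2.417, -2.007, 0.0]
ft_force: [1.0, 0.4, 0.4]
gripper_width: 0.0854
```

play_rows:
  series:
    - [[-1,0.08,0,0,0,0,1],[-1,0.08,0,0,0,0,1],[-1,0.08,0,0,0,0,1],[-1,0.08,0,0,0,0,1],[-1,0.08,0,0,0,0,1]]

```text
clock: 24.0
tcp_pos: [0.414, -0.1936, 0.2503]
eef_rot: [-2.417, -2.007, 0.0]
ft_force: [0.5, -0.2, 0.1]
gripper_width: 0.0854
```

play_rows:
  series:
    - [[-1,0.08,0,0,0,0,1],[-1,0.08,0,0,0,0,1],[-0.8,0.08,0,0,0,0,1],[-0.3,0,0,0,0,0,1],[0,0,0,0,0,0,1]]

```text
clock: 24.5
tcp_pos: [0.4056, -0.2704, 0.2502]
eef_rot: [-2.418, -2.004, 0.0]
ft_force: [0.2, 0.6, -0.6]
gripper_width: 0.0854
```

```bash
python3 look.py w13 wrist mill_mid; python3 - <<'E'
from h import *
t,a=screw(now(),T(Rdown(),[0.402,-0.314,0.13]))
E
```

```text
tcp [ 0.4056 -0.2704  0.2502] [-2.418 -2.004  0.   ] 24.5 0.0854 [ 0.2  0.6 -0.6]
mill_mid [(0.88, array([ 0.3806, -0.4362,  0.0758])), (0.86, array([ 0.4021, -0.3149,  0.0739]))]
total [-1.81  0.17  4.81] [-0.   -0.01 -0.01] min rows 4.8
```

View pics/w13.png

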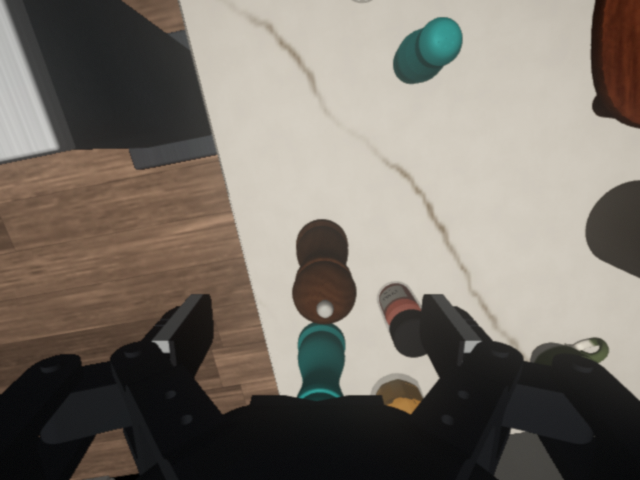

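The brown mill's knob is at (324,310), with the turquoise mill behind it at (322,360). Checking the knob's position:

```bash
python3 - <<'E'
from h import *
s=bot.sense();p=bot.read_camera('wrist')
print(pix(p,s,324,310,.157),pix(p,s,323,290,.133),pix(p,s,322,243,.0)); print(s['tcp_pos'])
t,a=screw(now(),T(Rdown(),[0.4025,-0.3145,0.20]))
E
```

```text
[ 0.4025 -0.3134  0.157 ] [ 0.403  -0.3089  0.133 ] [ 0.4039 -0.31    0.    ]
[ 0.40610951 -0.26876021  0.25035016]
total [-1.83  0.19  2.02] [-0.   -0.01 -0.  ] min rows 2.0
```

play_rows:
  series:
    - [[-0.5,0.05,0,0,0,0,1],[-0.7,0.05,0,0,0,0,1],[-0.6,0.09,0.5,0,0,0,1],[0,0,0.9,0,0,0,1],[0,0,0,0,0,0,1]]

```text
clock: 25.15
tcp_pos: [0.4003, -0.3147, 0.2124]
eef_rot: [-2.414, -2.002, 0.002]
ft_force: [-0.4, 0.9, -0.4]
gripper_width: 0.0854
```

play_rows:
  series:
    - [[0,0,0,0,0,0,1]]

```text
clock: 25.25
tcp_pos: [0.4021, -0.3148, 0.215]
eef_rot: [-2.415, -2.006, 0.0]
ft_force: [0.4, 0.3, -0.1]
gripper_width: 0.0857
```

```bash
python3 look.py w14 wrist mill_mid;python3 - <<'E'
from h import *
t,a=screw(now(),T(Rdown(),[0.4025,-0.3135,0.128]))
E
```

```text
tcp [ 0.4021 -0.3148  0.215 ] [-2.415 -2.006  0.   ] 25.25 0.0857 [ 0.4  0.3 -0.1]
mill_mid [(0.74, array([ 0.3843, -0.437 ,  0.0782]))]
total [ 0.06 -0.03  3.52] [ 0.01  0.   -0.01] min rows 3.5
```

View pics/w14.png

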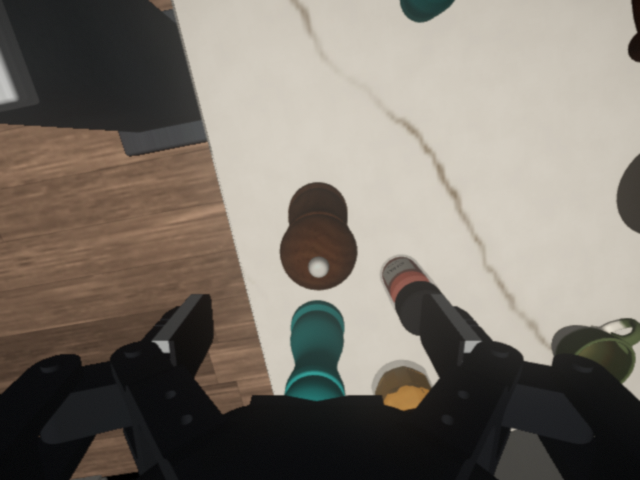

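The knob is centred between the jaws at column 318. I'll go down 86 mm to the head.

play_rows:
  series:
    - [[0.05,0,0.7,0,0,0,1],[0,0,1,0,0,0,1],[0,0,1,0,0,0,1],[0,0,0.6,0,0,0,1],[0,0,0.15,0,0,0,1]]

```text
clock: 25.85
tcp_pos: [0.4023, -0.3134, 0.1286]
eef_rot: [-2.415, -2.007, 0.0]
ft_force: [0.6, -0.0, 0.4]
gripper_width: 0.0857
```

play_rows:
  series:
    - [[0,0,0,0,0,0,1],[0,0,0,0,0,0,1]]

```text
clock: 26.05
tcp_pos: [0.4034, -0.3143, 0.1304]
eef_rot: [2.415, 2.006, 0.001]
ft_force: [0.5, -0.6, 0.3]
gripper_width: 0.0857
```

```bash
python3 look.py w15 wrist ; python3 look.py s15 side mill_mid
```

```text
tcp [ 0.4034 -0.3143  0.1304] [2.415e+00 2.006e+00 1.000e-03] 26.05 0.0857 [ 0.5 -0.6  0.3]
tcp [ 0.4034 -0.3143  0.1305] [2.415e+00 2.005e+00 1.000e-03] 26.1 0.0853 [ 0.5  0.6 -0.7]
mill_mid [(0.79, array([ 0.4043, -0.3103,  0.0759])), (0.71, array([ 0.3787, -0.4321,  0.0759]))]
```

View pics/w15.png

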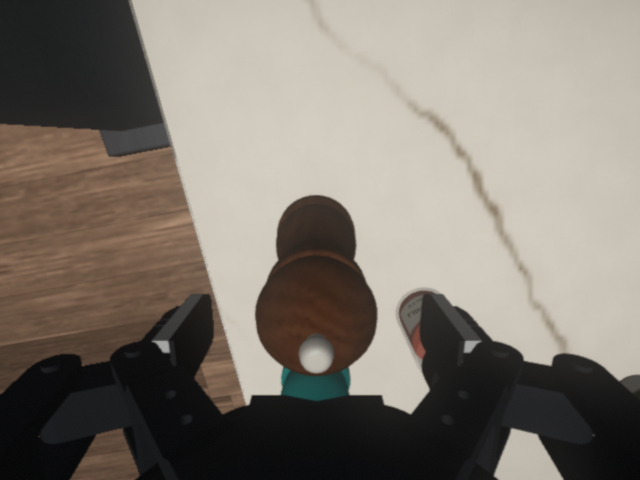

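View pics/s15.png

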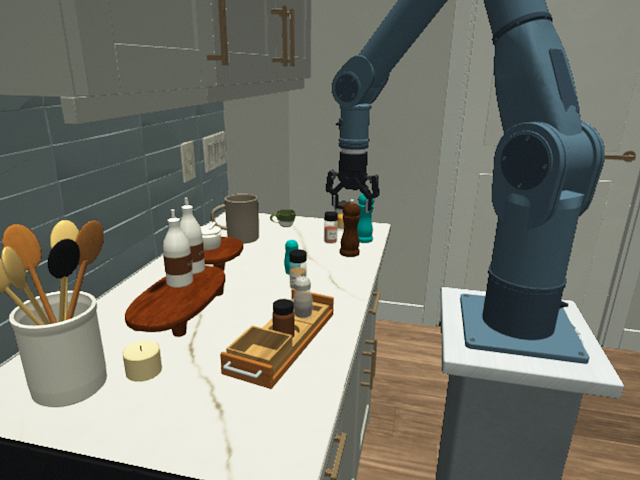

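```bash
python3 - <<'E'
from h import *
s=bot.sense();p=bot.read_camera('wrist')
print(pix(p,s,316,350,.157),pix(p,s,316,228,.0)); print(s['tcp_pos'])
E
```

```text
[ 0.4029 -0.3123  0.157 ] [ 0.4034 -0.3089  0.    ]
[ 0.40312969 -0.31426801  0.13024489]
```

Aligned within 2 mm. I'll close the jaws.

play_rows:
  series:
    - [[0.08,0,0,0,0,0,1],[0,0,0,0,0,0,-1],[0,0,0,0,0,0,-1],[0,0,0,0,0,0,-1],[0,0,0,0,0,0,-1]]
  squeeze: 50

```text
clock: 26.75
tcp_pos: [0.403, -0.3121, 0.1298]
eef_rot: [2.417, 2.007, -0.001]
ft_force: [-1.0, 0.1, 6.4]
gripper_width: 0.0459
```

play_rows:
  series:
    - [[0,0,0,0,0,0,-1],[0,0,0,0,0,0,-1],[0,0,0,0,0,0,-1]]

```text
clock: 27.05
tcp_pos: [0.403, -0.3121, 0.1298]
eef_rot: [2.417, 2.007, -0.001]
ft_force: [-1.1, 1.0, 6.1]
gripper_width: 0.0459
```

play_rows:
  series:
    - [[0,0,-0.3,0,0,0,-1],[0,0,-0.7,0,0,0,-1],[0,0,-1,0,0,0,-1],[0,0,-1,0,0,0,-1],[0,0,-1,0,0,0,-1]]

```text
clock: 27.55
tcp_pos: [0.4027, -0.3117, 0.2304]
eef_rot: [-2.417, -2.007, -0.0]
ft_force: [0.9, -0.3, -1.5]
gripper_width: 0.0457
```

play_rows:
  series:
    - [[0,0,-1,0,0,0,-1],[0,0,-0.8,0,0,0,-1],[0,0,0,0,0,0,-1],[0,0,0,0,0,0,-1]]

```text
clock: 27.95
tcp_pos: [0.4027, -0.3118, 0.274]
eef_rot: [-2.417, -2.007, 0.0]
ft_force: [-0.6, -0.1, -1.6]
gripper_width: 0.0459
```

```bash
python3 look.py w16 wrist ; python3 look.py s16 side mill_mid;  python3 - <<'E'
from h import *
t,a=screw(now(),T(Rdown(),[0.4675,0.255,0.29]))
E
```

```text
tcp [ 0.4027 -0.3118  0.274 ] [-2.417 -2.007  0.   ] 27.95 0.0459 [-0.6 -0.1 -1.6]
tcp [ 0.4023 -0.3115  0.2733] [-2.416e+00 -2.006e+00  1.000e-03] 28.0 0.0456 [-0.2 -0.9 -1.9]
mill_mid [(0.68, array([ 0.405 , -0.3096,  0.2201])), (0.62, array([0.4507, 0.1702, 0.0484])), (0.59, array([ 0.3773, -0.4293,  0.0774]))]
total [22.75 -1.58 -0.67] [-0.02 -0.01 -0.02] min rows 22.8
```

View pics/w16.png

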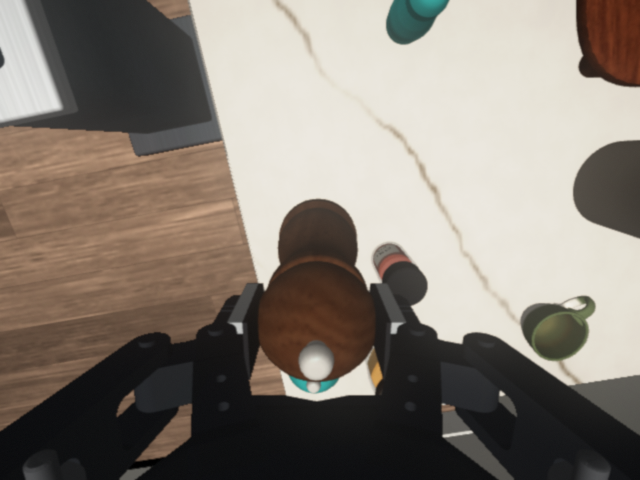

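View pics/s16.png

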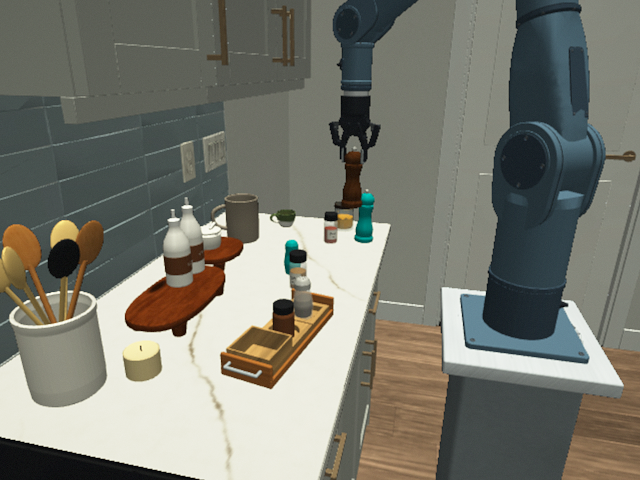

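The brown mill hangs straight in the grip with its knob at (317,360). The side view shows it upright, with the turquoise one untouched. I'll carry it at this height, with the foot about 40 mm above the shaker's top.

play_rows:
  series:
    - [[0.4,-0.03,-0.1,0,0,0,-1],[0.8,-0.07,-0.1,0,0,0,-1],[0.9,-0.07,0,0,0,0,-1],[0.9,-0.07,0,0,0,0,-1],[0.9,-0.07,0,0,0,0,-1]]

```text
clock: 28.6
tcp_pos: [0.4131, -0.2128, 0.2789]
eef_rot: [-2.416, -2.007, 0.0]
ft_force: [-0.6, 0.7, -1.9]
gripper_width: 0.0457
```

play_rows:
  series:
    - [[0.9,-0.07,0,0,0,0,-1],[0.9,-0.07,0,0,0,0,-1],[0.9,-0.07,0,0,0,0,-1],[0.9,-0.07,0,0,0,0,-1],[0.9,-0.07,0,0,0,0,-1]]

```text
clock: 29.1
tcp_pos: [0.4249, -0.1007, 0.279]
eef_rot: [-2.416, -2.007, 0.001]
ft_force: [0.1, 0.1, -1.7]
gripper_width: 0.0463
```

play_rows:
  series:
    - [[0.9,-0.07,0,0,0,0,-1],[0.9,-0.07,0,0,0,0,-1],[0.9,-0.07,0,0,0,0,-1],[0.9,-0.07,0,0,0,0,-1],[0.9,-0.07,0,0,0,0,-1]]

```text
clock: 29.6
tcp_pos: [0.4368, 0.0114, 0.279]
eef_rot: [-2.416, -2.007, 0.001]
ft_force: [-0.4, -0.2, -2.1]
gripper_width: 0.046
```

play_rows:
  series:
    - [[0.9,-0.07,0,0,0,0,-1],[0.9,-0.07,0,0,0,0,-1],[0.9,-0.07,0,0,0,0,-1],[0.9,-0.07,0,0,0,0,-1],[0.9,-0.07,0,0,0,0,-1]]

```text
clock: 30.1
tcp_pos: [0.4488, 0.1234, 0.2789]
eef_rot: [-2.416, -2.007, 0.001]
ft_force: [0.6, -0.0, -2.2]
gripper_width: 0.0457
```

```bash
python3 look.py w17 wrist tall_pocket; python3 look.py s17 side mill_mid;  python3 - <<'E'
from h import *
t,a=screw(now(),T(Rdown(),[0.4675,0.255,0.25]))
E
```

```text
tcp [0.4488 0.1234 0.2789] [-2.416e+00 -2.007e+00  1.000e-03] 30.1 0.0457 [ 0.6 -0.  -2.2]
tall_pocket [(0.7, array([0.4658, 0.2577, 0.0086]))]
tcp [0.4487 0.1259 0.2793] [-2.410e+00 -2.012e+00 -2.000e-03] 30.2 0.0458 [ 0.1 -0.  -2. ]
mill_mid [(0.78, array([ 0.3774, -0.4317,  0.0753])), (0.74, array([0.4507, 0.1243, 0.2258]))]
total [ 5.35 -0.23  1.16] [-0.01  0.   -0.  ] min rows 5.4
```

View pics/w17.png

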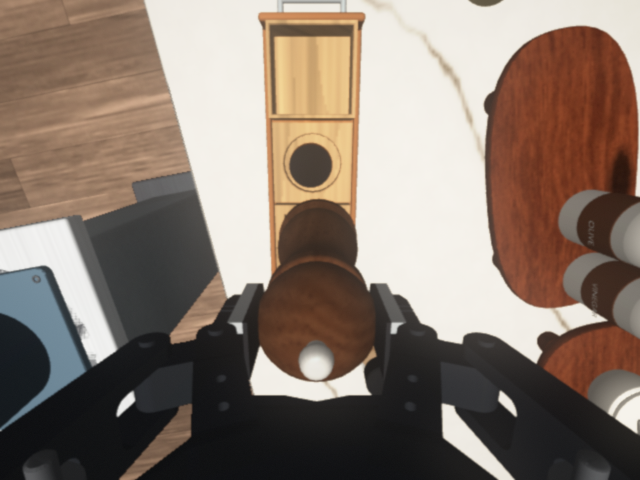

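View pics/s17.png

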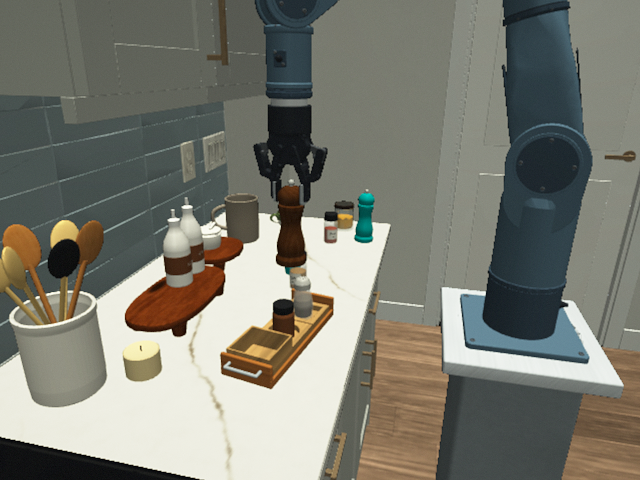

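Pocket, jar and held mill line up on the caddy's axis near column 312, and the mill is still upright. I'll do the last stretch.

play_rows:
  series:
    - [[0.9,-0.04,0,0,0,0,-1],[0.9,-0.04,0,0,0,0,-1],[0.9,-0.04,0,0,0,0,-1],[0.9,-0.04,0,0,0,0,-1],[0.8,-0.04,0,0,0,0,-1]]

```text
clock: 30.8
tcp_pos: [0.4649, 0.2307, 0.279]
eef_rot: [2.418, 2.005, -0.002]
ft_force: [0.9, 0.0, -1.0]
gripper_width: 0.0459
```

play_rows:
  series:
    - [[0.6,-0.03,0,0,0,0,-1],[0.35,0,0,0,0,0,-1],[0,0,0,0,0,0,-1],[0,0,0,0,0,0,-1],[0,0,0,0,0,0,-1]]

```text
clock: 31.3
tcp_pos: [0.4686, 0.2532, 0.2791]
eef_rot: [2.418, 2.005, -0.001]
ft_force: [-0.0, 0.8, -1.1]
gripper_width: 0.0458
```

```bash
python3 look.py w18 wrist tall_pocket; python3 look.py s18 side mill_mid tall_pocket;  python3 - <<'E'
from h import *
t,a=screw(now(),T(Rdown(),[0.4675,0.255,0.142]))
E
```

```text
tcp [0.4686 0.2532 0.2791] [ 2.418e+00  2.005e+00 -1.000e-03] 31.3 0.0458 [-0.   0.8 -1.1]
tall_pocket [(0.85, array([0.4693, 0.2585, 0.0063]))]
tcp [0.4686 0.2535 0.2793] [ 2.418e+00  2.005e+00 -1.000e-03] 31.4 0.0462 [-0.2  0.9 -1.1]
mill_mid [(0.95, array([0.4684, 0.2538, 0.2286])), (0.72, array([ 0.3809, -0.4302,  0.077 ]))]
tall_pocket [(0.68, array([0.4752, 0.2581, 0.0076]))]
total [ 0.03 -0.05  5.49] [ 0.    0.   -0.02] min rows 5.5
```

View pics/w18.png

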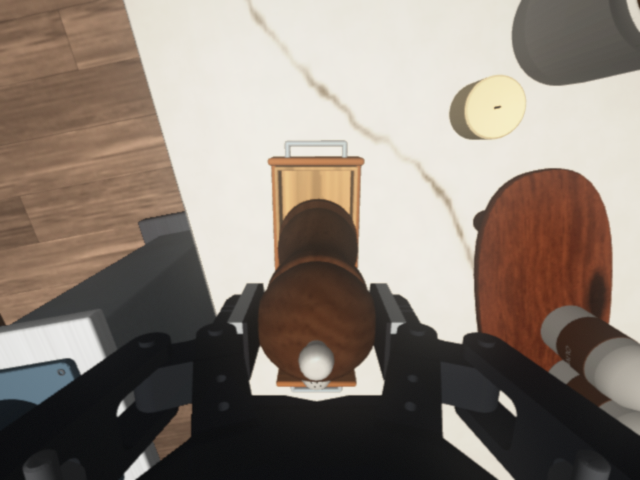

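View pics/s18.png

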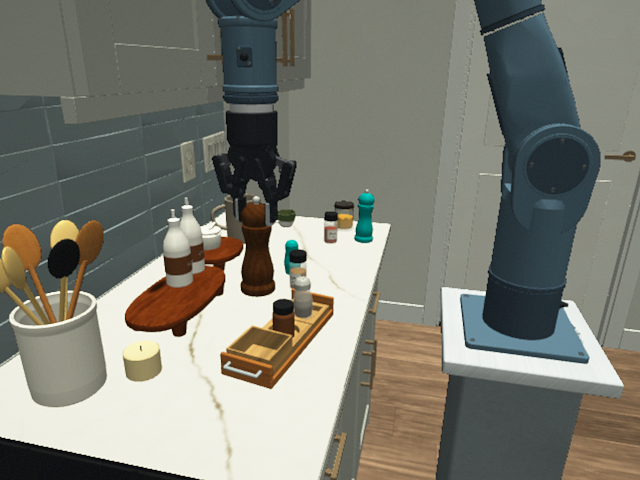

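The mill hangs above the tall pocket, clear of the jar. I'll go down to just above the rim and look again.

play_rows:
  series:
    - [[0.08,-0.04,0.7,0,0,0,-1],[0,0,0.9,0,0,0,-1],[0,0,0.9,0,0,0,-1],[0,0,0.6,0,0,0,-1],[0,0,0.2,0,0,0,-1]]

```text
clock: 32.05
tcp_pos: [0.4671, 0.256, 0.1953]
eef_rot: [-2.417, -2.006, 0.004]
ft_force: [-0.0, 0.0, -1.9]
gripper_width: 0.0457
```

play_rows:
  series:
    - [[0,0,0,0,0,0,-1],[0,0,0,0,0,0,-1]]

```text
clock: 32.25
tcp_pos: [0.4684, 0.2571, 0.1977]
eef_rot: [2.417, 2.007, 0.002]
ft_force: [-0.3, 0.2, -1.2]
gripper_width: 0.0456
```

```bash
python3 look.py w19 wrist; python3 look.py s19 side mill_mid 
```

```text
tcp [0.4684 0.2571 0.1977] [2.417e+00 2.007e+00 2.000e-03] 32.25 0.0456 [-0.3  0.2 -1.2]
tcp [0.4685 0.2571 0.1978] [2.417 2.006 0.003] 32.3 0.0459 [-0.5  1.3 -1.4]
mill_mid [(0.85, array([ 0.3786, -0.4321,  0.0746])), (0.72, array([0.466 , 0.2583, 0.1437]))]
```

View pics/w19.png

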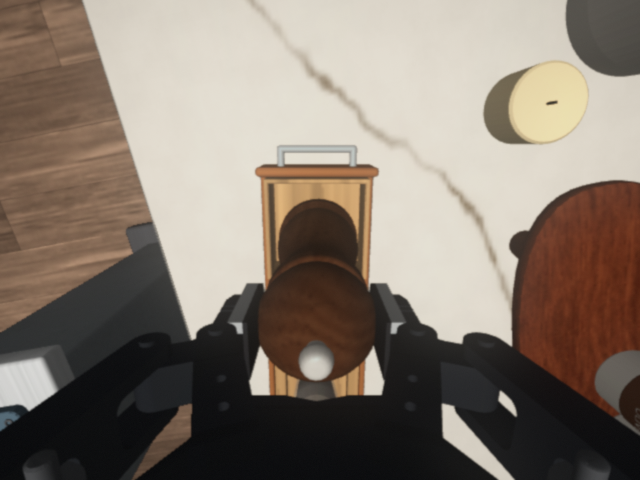

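View pics/s19.png

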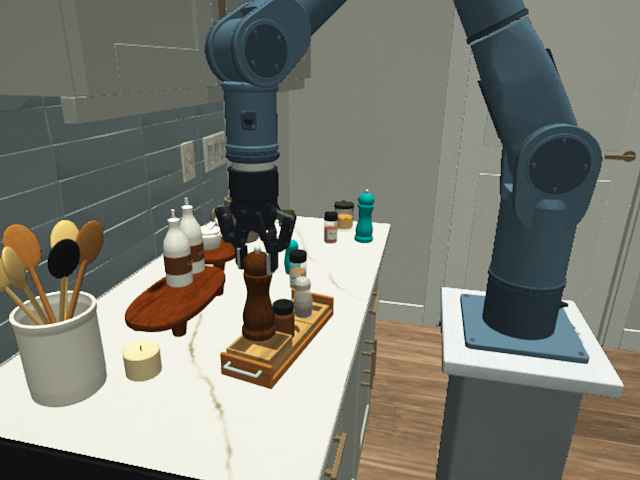

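In the wrist view the mill's foot is centred at column 318 between the block's edges at 266 and 368. I have 56 mm left to lower.

play_rows:
  series:
    - [[-0.04,0,0.4,0,0,0,-1],[0,0,0.6,0,0,0,-1],[0,0,0.5,0,0,0,-1],[0,0,0.3,0,0,0,-1],[0,0,0.15,0,0,0,-1]]

```text
clock: 32.9
tcp_pos: [0.467, 0.2553, 0.1466]
eef_rot: [-2.416, -2.007, 0.003]
ft_force: [0.3, 0.5, -1.5]
gripper_width: 0.0458
```

play_rows:
  series:
    - [[0,0,0.08,0,0,0,-1],[0,0,0.05,0,0,0,-1],[0,0,0.03,0,0,0,-1],[0,0,0,0,0,0,-1]]

```text
clock: 33.3
tcp_pos: [0.4678, 0.2557, 0.1443]
eef_rot: [2.417, 2.007, 0.001]
ft_force: [-0.2, 0.4, -1.5]
gripper_width: 0.0461
```

play_rows:
  series:
    - [[0,0,0.05,0,0,0,-1],[0,0,0.03,0,0,0,-1],[0,0,0,0,0,0,-1]]

```text
clock: 33.6
tcp_pos: [0.4677, 0.2556, 0.1421]
eef_rot: [2.417, 2.007, 0.0]
ft_force: [-0.5, 0.0, -1.4]
gripper_width: 0.046
```

play_rows:
  series:
    - [[0,0,0.03,0,0,0,-1],[0,0,0,0,0,0,-1]]

```text
clock: 33.8
tcp_pos: [0.468, 0.2561, 0.142]
eef_rot: [2.417, 2.007, 0.002]
ft_force: [-0.2, -1.0, 4.7]
gripper_width: 0.0461
```

Contact came at the expected height. I'll release and lift.

play_rows:
  series:
    - [[0,0,0,0,0,0,0.3],[0,0,0,0,0,0,1],[0,0,0,0,0,0,1],[0,0,0,0,0,0,1]]

```text
clock: 34.2
tcp_pos: [0.4676, 0.2556, 0.1412]
eef_rot: [-2.417, -2.007, 0.0]
ft_force: [0.2, -0.8, 0.9]
gripper_width: 0.0856
```

play_rows:
  series:
    - [[0,0,-0.5,0,0,0,1],[0,0,-0.8,0,0,0,1],[0,0,-1,0,0,0,1],[0,0,-1,0,0,0,1],[0,0,-1,0,0,0,1]]

```text
clock: 34.7
tcp_pos: [0.4676, 0.2558, 0.2507]
eef_rot: [2.417, 2.007, 0.001]
ft_force: [1.6, 0.9, 0.3]
gripper_width: 0.0854
```

play_rows:
  series:
    - [[0,0,-0.5,0,0,0,1],[0,0,0,0,0,0,1],[0,0,0,0,0,0,1],[0,0,0,0,0,0,1],[0,0,0,0,0,0,1]]

```text
clock: 35.2
tcp_pos: [0.4671, 0.2553, 0.2602]
eef_rot: [-2.417, -2.007, 0.003]
ft_force: [-0.4, -0.1, -0.0]
gripper_width: 0.0855
```

```bash
python3 look.py w20 wrist mill_mid brown_jar_mid shaker_mid; python3 look.py s20 side mill_mid shaker_mid brown_jar_mid spice_a_mid honey_mid
```

```text
tcp [0.4671 0.2553 0.2602] [-2.417 -2.007  0.003] 35.2 0.0855 [-0.4 -0.1 -0. ]
mill_mid []
brown_jar_mid [(0.71, array([0.4487, 0.1723, 0.0475]))]
shaker_mid [(0.67, array([0.4375, 0.0873, 0.055 ]))]
tcp [0.4675 0.2556 0.2608] [-2.417e+00 -2.007e+00  1.000e-03] 35.4 0.0854 [ 0.3 -0.1 -0.8]
mill_mid [(0.86, array([0.4662, 0.257 , 0.0871])), (0.72, array([ 0.3814, -0.4329,  0.0777])), (0.3, array([0.453 , 0.1678, 0.0065])), (0.15, array([0.4362, 0.0864, 0.0108]))]
shaker_mid [(0.62, array([ 0.5257, -0.1439,  0.0411]))]
brown_jar_mid [(0.31, array([0.4532, 0.1687, 0.0012]))]
spice_a_mid [(0.72, array([ 0.4863, -0.0611,  0.0463]))]
honey_mid [(0.96, array([ 0.4646, -0.5324,  0.0444]))]
```

View pics/w20.png

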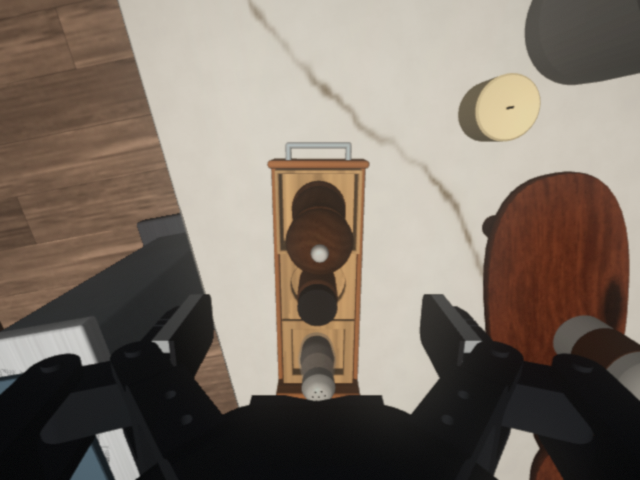

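View pics/s20.png

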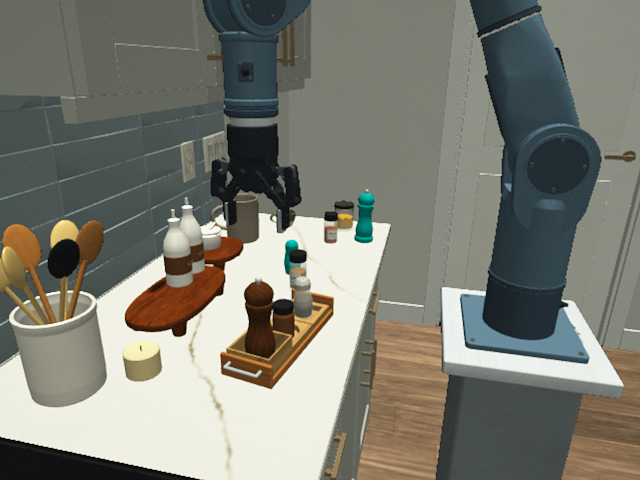

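All three stand upright: mill knob (319,254), jar lid (317,303) and shaker (317,385), and the side view agrees. The gripper is clear of everything and still, so I'll hand in.

```bash
python3 -c "
from h import *
print(bot.finish_job())"
```

```text
the job is handed in; nothing more can be done
None
```

All three pieces are standing in the caddy, each set down by feel, released and upright, and the job is handed in at about 35 s of the 93 s allowed. The shaker went in the low square pocket, then the brown jar in the low round pocket, and then the mill in the tall square pocket.

- **Positions:** the last camera checks put each piece within about 3 mm of its pocket centre:

| Piece | Measured height of mid-point (m) | Expected (m) |
|---|---|---|
| Shaker | 0.055 | 0.057 |
| Brown jar | 0.0475 | 0.048 |
| Mill | 0.087 | 0.092 |

- **Left alone:** one spice jar and the honey jar were measured again and stayed within about 4 mm of where they started. The other spice jar and the turquoise look-alikes I checked by eye in the last side view only, and they look unmoved. The gripper was open and clear of everything at the end.
- **Disagreements:** the mill's height reads 5 mm low, but it had already read about 4 mm low standing on the worktop, and contact came exactly at the floor height. In the last side view the networks missed the placed shaker and jar, which the mill and each other partly hide, but the wrist view showed both in place.

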